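# Open a left-hand clamp and take out the test plate

## Task

Take the steel test plate out of the clamping fixture and lay it gently flat in the shallow aluminium tray. The clamp nut has a left-hand thread, so loosen it by turning it clockwise as seen from above until it comes up against its stop, and only then lift the plate a few millimetres over the front buttons and draw it out from under the strap without forcing it up against the strap. The fixture only stands on the bench on rubber feet: do not drag or twist it out of place, and leave the other things where they are.

Things in the scene. Friction and masses are not known exactly. Their poses are not given: they have to be found in the camera images.
- clamp_fixture: Dark steel clamping fixture, 3 kg, loose on five rubber feet: it slides at some 18 N sideways, twists at some 0.7 N m. Origin on the bench under it, z up. Rear block x -28..88, y -45..45 mm; front tongue x -106..-28 mm, only 34 mm wide (y); their top, the plate's rest, at z = 22 mm. The plate is drawn out along -x. Upright stud, 14 mm thick, at x = 50 mm, top at z = 96 mm.
- fixture_front (a point): Point on the tongue (fixture x = -97 mm) between the two front buttons, at the height of the plate's rest, 22 mm above the bench; fixed to the fixture, same axes. The buttons, 7 mm thick, stand only 3.5 mm above the rest, at y = +-10 mm: the plate must be lifted over them.
- back_stop (a point): Point on the rest (z = 22 mm) between the two back stop pins at fixture x = -3 mm, y = +-12 mm, 9 mm high, 7 mm thick. Two side pins of 7 mm, 8 mm high, stand at fixture x = -18 mm, y = +-28 mm. All pins and buttons leave the plate about 1.5 mm of play.
- clamp_nut: Dark steel hexagon clamp nut, 34 mm across flats, 24 mm high; origin at the hexagon's centre, on the upright stud, 74 mm above the bench when tight. Its x axis is square to a flat (flats every 60 degrees). LEFT-HAND thread: clockwise from above loosens; nut and strap rise 2.5 mm per rad. From the start it is 2.8 to 3.5 rad to the hard stop. Light friction, under 0.2 N m; at the stop the moment climbs steeply.
- strap: Steel strap bar, 26 mm wide (y), 10 mm thick, along the fixture's x from -24 to 80 mm, over the plate's rear 16 mm; top 25 mm below the nut's centre (tight: 49 mm above the bench). It goes straight up and down with the nut. Its origin lies on the fixture's origin, 0.5 mm above the bench when tight, axes as the fixture's.
- strap_nose (a point): Middle of the underside of the strap's nose (12 mm long in the fixture's x, 22 mm wide), which stands on or just over the plate's rear end and rises with the nut. With the nut at its stop the plate can be lifted 4 to 8 mm under it.
- test_plate: Ground steel test plate, 46 mm wide (its x), 84 mm long (its y), 12 mm thick, 0.33 kg; origin at the centre of its underside, z up. It lies with its length along the fixture's x, centre at about x = -50 mm. Its long sides overhang the tongue, so it can be gripped across its width at its middle, with free air below (off its middle it tips in the grip). Grip it with the fingertips, so that they do not meet the tray first.
- tray: Shallow open aluminium tray, fixed, 150 mm (x) by 170 mm (y) outside, 16 mm high, walls 4 mm thick; origin at the centre of its underside.
- tray_in (a point): Centre of the tray's inner floor (142 by 162 mm), about 4 mm above the bench; axes as the tray's.
- hex_key: Black hex key, 35x93x6 mm, lying beside the fixture; bystander. Origin at its underside.
- flange_1: Turned steel flange, 33 mm across, 34 mm high, standing behind the fixture; bystander.
- flange_2: Second such flange; bystander.
- loupe: Black loupe, 35 mm across, 30 mm high, between fixture and tray; bystander.
- bush: Brass bush, 26 mm across, 24 mm high; bystander.
- block: Steel V-block, 45x44x38 mm; bystander.
- square: Steel engineer's square, 90x86x16 mm; bystander.

How it is judged (in metres and radians):
On the way, in this order (a step that is already met when the one before it is completed fails the run):
1. the clamp nut has been turned clockwise up to its stop (nut and strap at least 8 mm above tight; the stop is at 8.75 mm), the plate still in place (z of clamp_nut in the frame of clamp_fixture above 0.082 m and horizontal distance between test_plate and clamp_fixture below 0.058 m), for 0.2 s.
2. the plate has been drawn out from under the strap (horizontal distance between test_plate and clamp_fixture above 0.09 m), for 0.1 s.
At the end, for the whole second after the job is handed in: The nut stands at its open stop (at least 7.5 mm above tight), and the test plate lies at rest flat on the tray's floor, wholly inside the walls, same side up (within 3 mm of the floor, tilt under 0.06 rad) (z of clamp_nut in the frame of clamp_fixture above 0.0815 m and x of test_plate in the frame of tray_in between -0.055 and 0.055 m and y of test_plate in the frame of tray_in between -0.062 and 0.062 m and z of test_plate in the frame of tray_in below 0.003 m and angle between test_plate's own z axis and vertical below 0.06 rad and linear speed of test_plate below 0.01 m/s); the robot touches nothing.
It fails at once if the fixture is dragged, lifted or twisted: its front point moves more than 15 mm or its origin more than 10 mm (distance of fixture_front from where it was at the start of the episode above 0.015 m or distance of clamp_fixture from where it was at the start of the episode above 0.01 m).
It fails at once if the plate is forced against the strap (over 15 N) (contact force between test_plate and strap above 15 N).
It fails at once if the plate is dropped (falls free of the fingers at over 0.5 m/s) (contact force between the fingers and test_plate below 0.05 N and linear speed of test_plate above 0.5 m/s).
It fails at once if the plate is knocked or pressed hard into the tray (over 60 N) (contact force between test_plate and tray above 60 N).
It fails at once if one of the other things is moved more than 25 mm (distance of any of hex_key, flange_1, flange_2, loupe, bush, block, square from where it was at the start of the episode above 0.025 m).
It also fails if it takes over 72 s, if anything falls off the work surface, if the arm or the gripper's body presses on something with over 40 N, if the wrist force passes 120 N, or if a joint passes its speed limit or range.

## Robot

A 6-joint arm with a two-finger parallel gripper is mounted at the origin on a cart in front of the work surface, level with it; the furniture and walls round the work are solid. World frame = base frame: x ahead of the robot, y to its left, z up, the work surface at z = 0. Lengths are in mm, angles in rad, forces in N, time in s.
With the tool pointing down it reaches from about 250 to 725 mm from the base axis. Payload 9.7 kg.
Tool frame: the origin (TCP) lies midway between the tips of the shut fingers; the grasp point (between the pads) lies bot.grip_point_offset behind it (bot.grip_point_offset is the distance from the TCP to the grasp point, in mm); z points along the fingers, x is the direction in which the jaws open and shut, and the axes are right-handed (so a half turn about z gives the same grasp; the last joint's range is limited). The gripper opens to 85 mm and grips with 20 to 120 N. Pads are 22 mm wide; open, the fingers measure 114 mm over their backs; the gripper's body (76 mm by 85 mm) begins 54 mm behind the grasp point. The pads swing forward as they close: fully open they stand 13 mm farther back than shut.
Start: joints at [1.112, 0.087, 0.176, 1.66, 0, 1.571], TCP at [243.577, 493.12, 231.284] pointing down, gripper open.
Joint ranges: [-3.13, 3.13], [-0.85, 1.81], [-1.15, 1.24], [-2.2, 2.28], [-1.44, 1.52], [-3.14, 3.14]. Speed limits (rad/s): [2.22, 2.22, 2.57, 3.14, 3.14, 3.14].

## Interface

Orientations are given as a unit quaternion [w, x, y, z].
In Python, from bench import status, cams, bot gives the robot as it stands.
- The arm moves only by the tool jog_arm, never from a script. Its argument "rows" is a list that holds one entry, the list of rows, each a list of 6 numbers: the shift along the tool's x, y, z in mm, then the turn, a rotation vector about the tool's x, y, z in rad. In form: [[[x, y, z, rx, ry, rz], ...]]. A call has 1 to 20 rows; each row shifts and turns the pose as measured when the row begins, along the tool's axes as they then stand; what a row does not reach is not made up. A row lasts 1/12 s, in which the tool goes at most 41.7 mm and 7.16 degrees, less where a joint would pass 70% of its speed; a pose out of reach is approached as far as the arm can. A call with a gripper value outside its range is refused whole. "jaw" is the finger opening in mm, from 0 to 85.4, set as the call begins (left out, the last holds). The fingers move at their own pace and stop on an object; "newtons" is the grip in N (left out, the last holds). Time passes only in rows, so rows that do not move let the fingers close. It gives the time, the measured TCP pose, the force and the opening at its end, in the units of the state.
- status.state(): the state, without advancing time (a new reading comes with each control period).
- cams.get_image(name): name is "scene" or "side" or "wrist"; returns a dict with "pixels" (400x640x3 uint8, red, green, blue), "mtx" (3x3 intrinsics, pixels), "R" (3x3) and "t" (3): a world point X has camera coordinates R X + t; the wrist camera has in their place "mount" (4x4, takes a point from camera to tool coordinates, whose origin is the TCP and whose axes are the tool frame's). Camera axes: x right, y down, z forward; pixel columns grow to the right and rows downward; lengths in mm; the calibration is good to about 2 mm. A picture is of the moment at which its call begins: read the wrist's pose just before it. There is no depth.
- bot.finish_job(): hands the job in, once; it reports no verdict.
The state is a dict: "time_s": time; "joints": joint angles; "qvel": joint speeds; "joint_torque": joint torques, N m; "tool_pos": TCP position; "tool_rot": TCP orientation; "contact_force": force on the tool from outside, world axes, zero at the start; "ft_torque": the same for the moment, N m; "width": finger opening in mm.
Only numpy, scipy, OpenCV 4.12 (cv2) and the standard library are available. Lean on these libraries where they do the work, as an engineer would, in place of code of your own. Each camera call takes 0.05 s, during which the arm holds its last target.

## Working session

There is one attempt and no reset: what is moved stays moved. The work goes in short steps, Python scripts to look and compute and a tool call to move; the robot and the scene stay as the last step left them, time stands still between calls to the robot, and variables do not carry over. Pictures are saved under pics/ and viewed, and the job is handed in when it is done.

Besides the shell and the picture viewer there is one more tool, called after "Emit:" in YAML: its name, and indented under it one key for each argument. jog_arm: Moves the arm, as the interface text tells. Its arguments: {"type":"object","properties":{"rows":{"type":"array","items":{"type":"array","items":{"type":"array","items":{"type":"number"}}}},"jaw":{"type":"number"},"newtons":{"type":"number"}},"required":["rows"]}

```bash
ls; mkdir -p pics; python3 - <<'E'
from bench import status,cams,bot
import cv2,numpy as np
s=status.state();print(s);print(bot.grip_point_offset)
for n in ["scene","side","wrist"]:
    g=cams.get_image(n);cv2.imwrite(f"pics/{n}0.png",g["pixels"][:,:,::-1])
    np.savez(f"pics/{n}0.npz",**g)
    print(n,{k:np.round(v,4).tolist() for k,v in g.items() if k!="pixels"})
E
```

```text
pics
{'time_s': 0.0, 'joints': array([ 1.11199047e+00,  8.74780263e-02,  1.75117074e-01,  1.65980776e+00,
       -4.63819248e-06,  1.57079272e+00]), 'qvel': array([-2.94447989e-03, -6.13772516e-05, -1.82794901e-03,  1.39372171e-05,
        2.02299558e-04, -5.87545617e-04]), 'joint_torque': array([-3.83656428e-03, -5.20388174e+01,  4.64803541e+01,  1.59729598e-02,
       -4.35627010e-05, -8.26221822e-06]), 'tool_pos': array([243.47886873, 492.90675871, 230.56445281]), 'tool_rot': array([ 3.64134479e-04,  8.49374433e-01,  5.27790301e-01, -5.81613379e-04]), 'contact_force': array([ 0.56403398, -0.86884233,  0.37387617]), 'ft_torque': array([ 0.04389869, -0.01800942,  0.02406488]), 'width': 85.2187231776789}
18.700000000000003
scene {'mtx': [[375.4361, 0.0, 313.2647], [0.0, 375.4361, 195.2286], [0.0, 0.0, 1.0]], 'R': [[-0.5266, -0.8501, -0.0031], [-0.5675, 0.3542, -0.7433], [0.633, -0.3897, -0.669]], 't': [217.8556, 366.4255, 959.8304]}
side {'mtx': [[459.7854, 0.0, 323.6373], [0.0, 459.7854, 198.3458], [0.0, 0.0, 1.0]], 'R': [[-0.9854, -0.1702, 0.0073], [-0.1375, 0.7694, -0.6238], [0.1006, -0.6157, -0.7815]], 't': [475.3519, 165.4405, 1319.3595]}
wrist {'mtx': [[289.1489, 0.0, 322.2153], [0.0, 289.1489, 200.2791], [0.0, 0.0, 1.0]], 'mount': [[1.0, -0.0, 0.0005, 0.8435], [-0.0001, 0.9619, 0.2733, -69.6528], [-0.0005, -0.2733, 0.9619, -142.6388], [0.0, 0.0, 0.0, 1.0]]}
```

View pics/scene0.png

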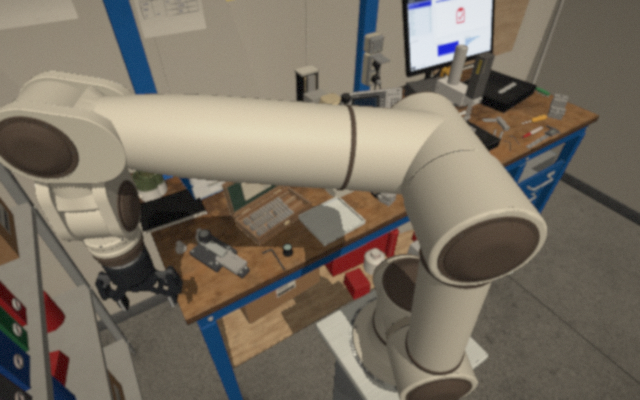

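View pics/side0.png

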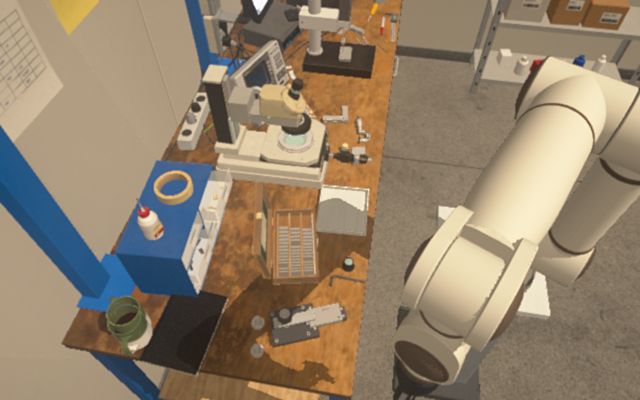

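View pics/wrist0.png

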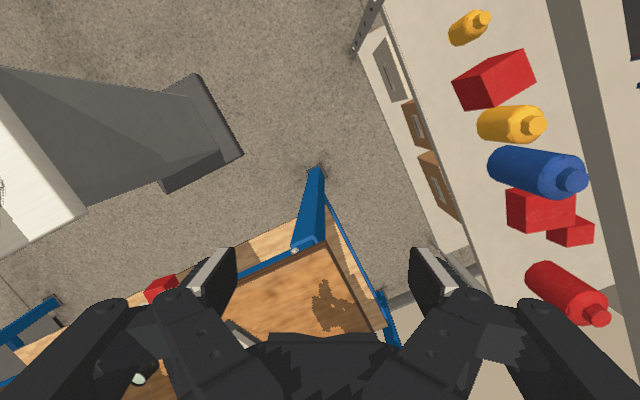

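The fixture is near side px (308,325), with the nut at about (284,315). The tray is at about (343,210) and the loupe at about (348,264). I'll enlarge these areas.

```bash
cat > h.py <<'E'
import numpy as np,cv2
from scipy.spatial.transform import Rotation as Ro
def load(n): return dict(np.load(f"pics/{n}.npz"))
def fixed(g): return g["mtx"],g["R"],g["t"]
def Rt(s):
    q=s["tool_rot"];return Ro.from_quat([q[1],q[2],q[3],q[0]]).as_matrix()
def wristcam(g,pos,R):
    M=np.eye(4);M[:3,:3]=R;M[:3,3]=pos
    M=np.linalg.inv(M@g["mount"]);return g["mtx"],M[:3,:3],M[:3,3]
def ray(c,u,v,z):
    K,R,t=c;d=R.T@np.linalg.inv(K)@np.array([u,v,1.]);o=-R.T@t
    return o+d*(z-o[2])/d[2]
def proj(c,X):
    K,R,t=c;p=(K@(R@np.atleast_2d(X).T+np.reshape(t,(3,1))));return (p[:2]/p[2]).T
def crop(im,x0,y0,x1,y1,name,s):
    cv2.imwrite(name,cv2.resize(im[y0:y1,x0:x1,::-1],None,fx=s,fy=s,interpolation=cv2.INTER_CUBIC))
E
python3 - <<'E'
from h import *
g=load("side0");crop(g["pixels"],230,170,390,290+90,"pics/s0c.png",3)
g2=load("scene0");crop(g2["pixels"],150,170,400,310,"pics/sc0c.png",3)
c=fixed(g)
for n,u,v,z in [("nut",284,315,80),("tail",345,312,34),("tray",343,210,8),("loupe",348,264,20)]: print(n,ray(c,u,v,z).round(0))
E
```

```text
nut [527. 312.  80.]
tail [383. 258.  34.]
tray [437. -84.   8.]
loupe [395. 109.  20.]
```

View pics/s0c.png

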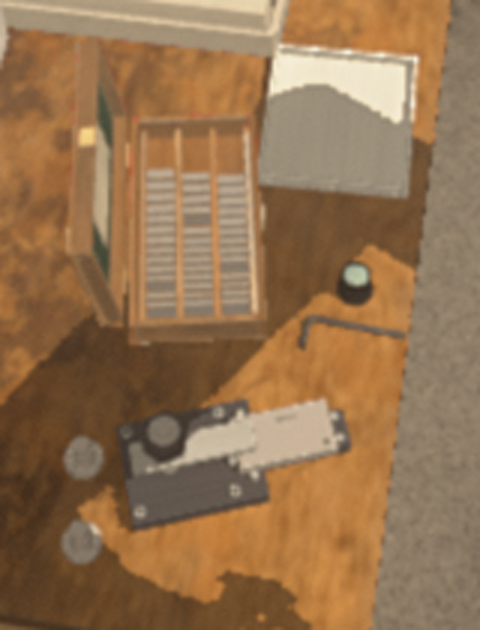

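View pics/sc0c.png

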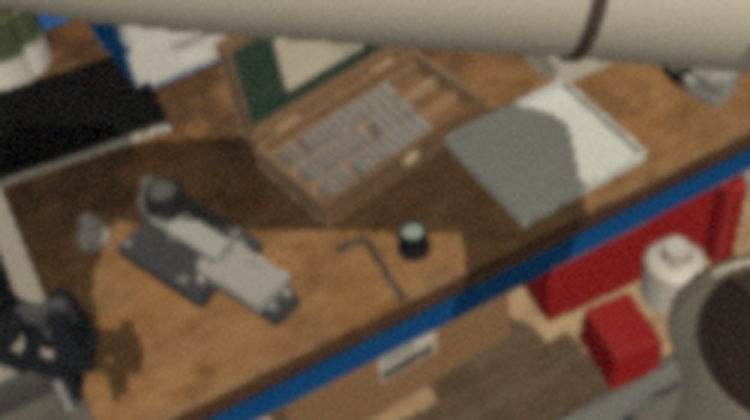

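```bash
python3 - <<'E'
from h import *
c=fixed(load("side0"))
P={}
for n,u,v,z in [("backL",120,425,22),("backR",132,525,22),("frontR",268,495,22),("frontL",245,402,22),("tongueL",340,410,22),("tongueR",350,448,22),("nut",162,432,86),("pl1",330,400,34),("pl2",340,455,34),("loupe",355,268,30),("hexA",310,320,3),("hexB",405,333,3),("hexC",302,347,3),("fl1",83,455,34),("fl2",82,540,34),("t1",275,45,16),("t2",417,57,16),("t3",408,195,16),("t4",260,183,16)]:
    P[n]=ray(c,230+u/3,170+v/3,z);print(n,P[n].round(0))
E
```

```text
backL [574. 285.  22.]
backR [543. 368.  22.]
frontR [438. 324.  22.]
frontL [472. 245.  22.]
tongueL [389. 238.  22.]
tongueR [376. 271.  22.]
nut [526. 313.  86.]
pl1 [399. 236.  34.]
pl2 [383. 284.  34.]
loupe [396. 100.  30.]
hexA [430. 146.   3.]
hexB [342. 144.   3.]
hexC [433. 174.   3.]
fl1 [595. 321.  34.]
fl2 [577. 392.  34.]
t1 [ 517. -165.   16.]
t2 [ 367. -175.   16.]
t3 [357.   1.  16.]
t4 [501.  12.  16.]
```

Emit:
jog_arm:
  rows:
    - [[-8,29,2,0,0,0],[-8,29,2,0,0,0],[-8,29,2,0,0,0],[-8,29,2,0,0,0],[-8,29,2,0,0,0],[-8,29,2,0,0,0],[-8,29,2,0,0,0],[-8,29,2,0,0,0],[-8,29,2,0,0,0],[-8,29,2,0,0,0],[0,0,0,0,0,0],[0,0,0,0,0,0]]

```text
time_s: 1.15
tool_pos: [476.5, 283.4, 205.2]
tool_rot: [0.001, 0.848, 0.53, -0.004]
contact_force: [-0.3, 0.2, 0.3]
width: 85.5
```

```bash
cat >> h.py <<'E'
def snap(name,tag):
    from bench import status,cams
    s=status.state();g=cams.get_image(name)
    np.savez(f"pics/{tag}.npz",pos=s["tool_pos"],Rt=Rt(s),**g)
    cv2.imwrite(f"pics/{tag}.png",g["pixels"][:,:,::-1])
    return s,g
def wl(tag):
    g=load(tag);return g,wristcam(g,g["pos"],g["Rt"])
E
python3 - <<'E'
from h import *
s,g=snap("wrist","w1");print(s["time_s"],s["tool_pos"],s["tool_rot"],s["joints"],s["ft_torque"],s["contact_force"])
E
```

```text
1.15 [476.46261318 283.39005618 205.2124697 ] [ 6.34082307e-04  8.48271541e-01  5.29549278e-01 -3.54307536e-03] [ 5.37299327e-01  9.63348581e-02  1.35429079e-01  1.61694885e+00
 -1.41507838e-03  9.91954280e-01] [0.05793079 0.05483272 0.01830631] [-0.2775187   0.16825624  0.27637624]
```

View pics/w1.png

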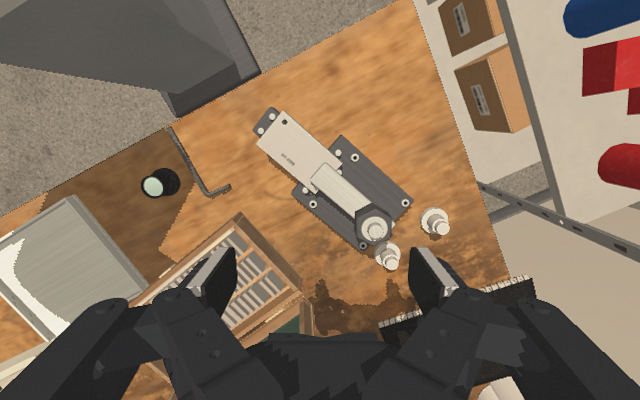

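The whole fixture is visible here: buttons near (275,115), plate (300,145), strap (345,190), and nut and stud (374,228), with the two flanges close to the nut at (388,257) and (435,220). I'll enlarge it.

```bash
python3 - <<'E'
from h import *
g,c=wl("w1");crop(g["pixels"],245,95,465,275,"pics/w1c.png",3.6)
E
```

```text
(no output)
```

View pics/w1c.png

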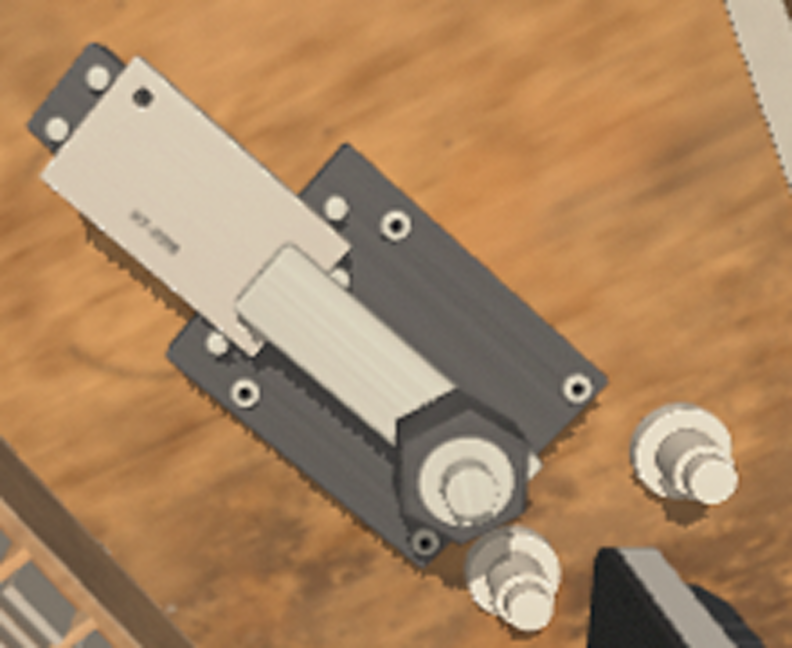

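```bash
python3 - <<'E'
from h import *
from scipy.optimize import least_squares
g,c=wl("w1");
crop(g["pixels"],340,190,410,255,"pics/w1n.png",9)
L=[((97,77),(-97,10,25.5)),((57,129),(-97,-10,25.5)),((336,208),(-18,28,30)),((218,343),(-18,-28,30)),((347,145),(-28,45,22)),((606,380),(88,45,22)),((423,567),(88,-45,22)),((168,352),(-28,-45,22)),((472,490),(50,0,96))]
px=np.array([l[0] for l in L])/3.6+[245,95]-0.4
X=np.array([l[1] for l in L],float)
def W(p,X):
    a=p[2];return X@np.array([[np.cos(a),np.sin(a),0],[-np.sin(a),np.cos(a),0],[0,0,1]])+[p[0],p[1],p[3]]
f=lambda p:(proj(c,W(p,X))-px).ravel()
r=least_squares(f,[480,294,.39,0]);print(r.x,r.fun.reshape(-1,2).round(1))
f3=lambda p:(proj(c,W([*p,0],X))-px).ravel()
r=least_squares(f3,[480,294,.39]);print(r.x,np.degrees(r.x[2]),r.fun.reshape(-1,2).round(1))
p=[*r.x,0]
print("stud",W(p,np.array([[50.,0,0]])),"plate",W(p,np.array([[-50.,0,0]])))
q=np.array([[141,55],[42,175],[350,248],[258,355]])/3.6+[245,95]
for t in q: print(ray(c,*t,34).round(1))
cs=fixed(load("side0"))
print("side check nut top stud",proj(cs,W(p,np.array([[50.,0,96],[-97,10,25],[-97,-10,25]]))))
E
```

```text
[ 4.81190203e+02  2.94806249e+02  4.01354656e-01 -3.69712679e+00] [[ 0.7  0.4]
 [ 0.6  0.3]
 [-0.1  0. ]
 [ 0.1 -0.3]
 [ 0.  -0.8]
 [ 1.1 -0.2]
 [-0.2  0.3]
 [-1.4  0.8]
 [-0.8 -0.5]]
[4.80555746e+02 2.95043394e+02 4.01368128e-01] 22.996699783084587 [[ 0.1 -0.3]
 [-0.2 -0.2]
 [ 0.  -0.2]
 [-0.2 -0.1]
 [ 0.2 -1.3]
 [ 2.   0.1]
 [ 0.2  1.1]
 [-1.8  1. ]
 [-0.1  0.3]]
stud [[526.58211434 314.5772997    0.        ]] plate [[434.52937855 275.509489     0.        ]]
[389. 282.  34.]
[406.2 239.5  34. ]
[466.1 312.6  34. ]
[483.8 272.7  34. ]
side check nut top stud [[283.48529829 312.9937023 ]
 [342.62113874 316.3522106 ]
 [340.65851013 309.24379452]]
```

View pics/w1n.png

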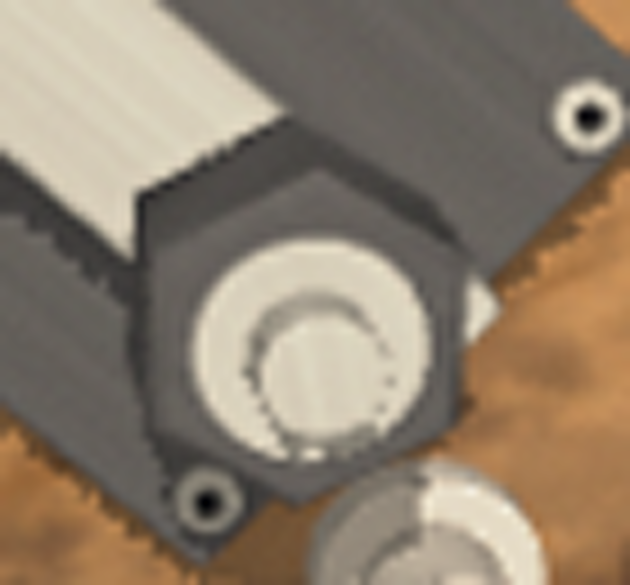

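```bash
python3 - <<'E'
from h import *
g,c=wl("w1")
h=np.array([(318,165),(463,255),(465,405),(300,503),(158,430),(150,260)])/9+[340,190]-.45
for z in (86,88):
    Q=np.array([ray(c,*t,z) for t in h]);C=Q[:,:2].mean(0);d=Q[:,:2]-C
    print(z,C,np.linalg.norm(d,axis=1).round(1),np.degrees(np.arctan2(d[:,1],d[:,0])).round(1))
    e=(Q[1:3]+0).mean(0)[:2]-Q[4:6].mean(0)[:2];print("flat normal",np.degrees(np.arctan2(e[1],e[0])))
    a=np.degrees(np.arctan2(d[:,1],d[:,0]))-30; print("mean flat mod60",np.degrees(np.angle(np.exp(1j*np.radians(a*6)).mean()))/6)
R=g["Rt"];print("tool x yaw",np.degrees(np.arctan2(R[1,0],R[0,0])),R.round(3))
v=np.array([526.6,314.6,0])-g["pos"];v[2]=0
print("tool shift",R.T@v)
print("flanges",ray(c,245+711/3.6,95+478/3.6,34),ray(c,245+528/3.6,95+605/3.6,34))
E
```

```text
86 [526.51525813 314.65380405] [19.4 18.5 18.9 19.2 19.1 19.4] [ 153.9   94.6   39.9  -26.1  -82.  -143. ]
flat normal 67.09362556549058
mean flat mod60 6.202510558169844
88 [525.66426463 314.65967973] [19.3 18.4 18.7 19.1 18.9 19.3] [ 153.9   94.6   39.9  -26.1  -82.  -143. ]
flat normal 67.09362556549058
mean flat mod60 6.202510558169732
tool x yaw 63.95098862107516 [[ 0.439  0.898 -0.005]
 [ 0.898 -0.439 -0.005]
 [-0.007 -0.003 -1.   ]]
tool shift [50.05580362 31.33783051 -0.41839307]
flanges [584.04807083 385.45827074  34.        ] [600.27956376 315.4848301   34.        ]
```

Emit:
jog_arm:
  rows:
    - [[25,15.7,0,0,0,0],[25,15.6,0,0,0,0],[0,0,0,0,0,-0.1185],[0,0,0,0,0,-0.1185],[0,0,0,0,0,-0.1185],[0,0,0,0,0,-0.1185],[0,0,0,0,0,-0.1185],[0,0,0,0,0,-0.1185],[0,0,0,0,0,-0.1185],[0,0,0,0,0,-0.1185],[0,0,0,0,0,-0.1185],[0,0,0,0,0,-0.1185],[0,0,0,0,0,-0.1185],[0,0,0,0,0,-0.1185],[0,0,0,0,0,-0.1185],[0,0,0,0,0,-0.1185],[0,0,0,0,0,-0.1185],[0,0,0,0,0,-0.1185],[0,0,0,0,0,-0.1185],[0,0,0,0,0,-0.1185]]
  jaw: 62

```text
time_s: 2.87
tool_pos: [509.3, 336.7, 202.5]
tool_rot: [-0.007, -0.109, 0.994, -0.003]
contact_force: [-0.3, 0.7, -0.1]
width: 61.8
```

```bash
cat >> h.py <<'E'
def rep(x=None,y=None,yaw=None,z=None):
    from bench import status
    s=status.state();R=Rt(s);p=s["tool_pos"]
    print("t",round(s["time_s"],2),"pos",p.round(1),"yaw",np.degrees(np.arctan2(R[1,0],R[0,0])).round(2),"zax",R[:,2].round(4),"q",s["joints"].round(2),"F",s["contact_force"].round(1),"T",s["ft_torque"].round(2),"w",round(s["width"],1))
    if x is not None:
        v=np.array([x,y,p[2] if z is None else z])-p;print("shift",(R.T@v).round(2))
    if yaw is not None:
        T=np.column_stack([[np.cos(yaw),np.sin(yaw),0],[np.sin(yaw),-np.cos(yaw),0],[0,0,-1]])
        print("rot",Ro.from_matrix(R.T@T).as_rotvec().round(4))
    return s
E
python3 - <<'E'
from h import *
rep(526.6,314.6,np.radians(186.2),z=58)
snap("wrist","w2")
E
```

```text
t 2.87 pos [509.3 336.7 202.5] yaw -167.44 zax [-0.0136 -0.0068 -0.9999] q [ 0.58  0.24  0.3   1.64  0.   -1.21] F [-0.3  0.7 -0.1] T [ 0.02 -0.05 -0.01] w 61.8
shift [-14.22 -24.77 144.37]
rot [-0.0045 -0.0146  0.111 ]
```

View pics/w2.png

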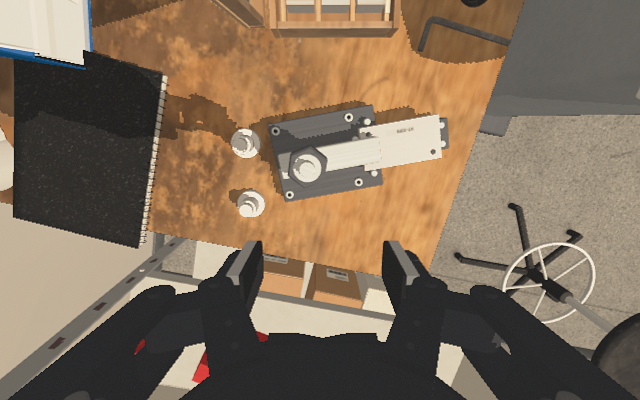

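The jog drifted while rotating, so I'll correct it and test slower turning in the air.

Emit:
jog_arm:
  rows:
    - [[-7,-12,15,-0.002,-0.007,0.055],[-7,-12,15,-0.002,-0.007,0.055],[0,0,0,0,0,0],[0,0,0,0,0,0]]

```text
time_s: 3.25
tool_pos: [524.9, 319.6, 172.7]
tool_rot: [0.0, -0.056, 0.998, 0.001]
contact_force: [-0.0, 0.3, 0.2]
width: 62.0
```

```bash
python3 - <<'E'
from h import *
rep(526.6,314.6,np.radians(186.2),z=58)
E
```

```text
t 3.25 pos [524.9 319.6 172.7] yaw -173.54 zax [ 7.0e-04  1.3e-03 -1.0e+00] q [ 0.55  0.23  0.22  1.56  0.   -1.14] F [-0.   0.3  0.2] T [-0.01  0.04 -0.04] w 62.0
shift [ -0.99  -5.3  114.7 ]
rot [0.0012 0.0009 0.0046]
```

Emit:
jog_arm:
  rows:
    - [[-1,-5.3,30,0,0,0],[0,0,30,0,0,0],[0,0,0,0,0,0],[0,0,0,0,0,0]]

```text
time_s: 3.58
tool_pos: [525.4, 318.1, 115.6]
tool_rot: [0.002, -0.057, 0.998, 0.002]
contact_force: [0.3, 0.4, 1.7]
width: 62.0
```

Emit:
jog_arm:
  rows:
    - [[0,0,0,0,0,-0.1],[0,0,0,0,0,-0.1],[0,0,0,0,0,-0.1],[0,0,0,0,0,-0.1],[0,0,0,0,0,0]]

```text
time_s: 4.0
tool_pos: [525.4, 322.1, 126.1]
tool_rot: [0.006, -0.264, 0.965, 0.003]
contact_force: [-0.7, 0.2, 0.3]
width: 61.7
```

```bash
python3 - <<'E'
from h import *
rep(526.6,314.6,np.radians(186.2),z=58)
E
```

```text
t 4.0 pos [525.4 322.1 126.1] yaw -149.42 zax [ 0.0095  0.0083 -0.9999] q [ 0.55  0.22  0.12  1.46  0.   -1.56] F [-0.7  0.2  0.3] T [0.02 0.02 0.02] w 61.7
shift [ 3.64 -7.19 68.05]
rot [0.0049 0.0117 0.4255]
```

Emit:
jog_arm:
  rows:
    - [[0,0,0,0,0,0.1],[0,0,0,0,0,0.1],[0,0,0,0,0,0.1],[0,0,0,0,0,0.1],[0,0,0,0,0,0]]

```text
time_s: 4.42
tool_pos: [526.6, 325.6, 136.4]
tool_rot: [0.009, -0.05, 0.999, 0.006]
contact_force: [0.2, -0.4, -0.1]
width: 61.4
```

```bash
python3 - <<'E'
from h import *
rep(526.6,314.6,np.radians(186.2),z=58)
g,c=0,0
s,g=snap("wrist","w3")
E
```

```text
t 4.42 pos [526.6 325.6 136.4] yaw -174.22 zax [ 0.0173  0.0137 -0.9998] q [ 0.55  0.22  0.14  1.47  0.   -1.12] F [ 0.2 -0.4 -0.1] T [-0.06  0.02 -0.01] w 61.4
shift [  2.53 -11.85  78.19]
rot [ 0.0118  0.0187 -0.0073]
```

View pics/w3.png

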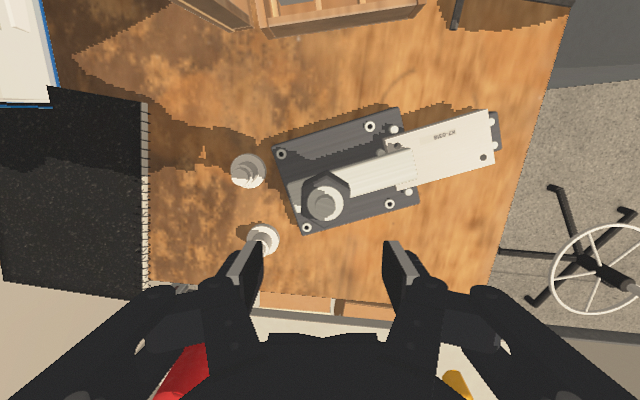

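Emit:
jog_arm:
  rows:
    - [[0,0,0,0,0,0],[0,0,0,0,0,0],[0,0,0,0,0,0],[0,0,0,0,0,0]]

```text
time_s: 4.8
tool_pos: [526.9, 326.5, 139.0]
tool_rot: [0.01, -0.057, 0.998, 0.007]
contact_force: [0.7, 0.1, -0.3]
width: 61.9
```

```bash
python3 - <<'E'
from h import *
g,c=wl("w3");print(g["pos"])
for z in (96,): print("stud top",ray(c,325,206,z))
rep(526.6,314.6,np.radians(186.2),z=58)
E
```

```text
[526.5680316  325.57356761 136.36055272]
stud top [526.95804083 313.50622547  96.        ]
t 4.8 pos [526.9 326.5 139. ] yaw -173.52 zax [ 0.0197  0.0153 -0.9997] q [ 0.55  0.21  0.14  1.47  0.   -1.13] F [ 0.7  0.1 -0.3] T [-0.05  0.04  0.  ] w 61.9
shift [  3.39 -12.83  80.74]
rot [0.013  0.0213 0.0051]
```

Emit:
jog_arm:
  rows:
    - [[3.4,-12.8,10,0.013,0.021,0.005],[0,0,1,0,0,0],[0,0,1,0,0,0]]

```text
time_s: 5.05
tool_pos: [524.9, 312.2, 125.7]
tool_rot: [-0.001, -0.055, 0.999, -0.001]
contact_force: [0.1, 1.5, -0.6]
width: 62.2
```

```bash
python3 - <<'E'
from h import *
rep(526.6,314.6,np.radians(186.2),z=58)
E
```

```text
t 5.05 pos [524.9 312.2 125.7] yaw -173.73 zax [-0.0017 -0.0016 -1.    ] q [ 0.54  0.22  0.12  1.48 -0.   -1.14] F [ 0.1  1.5 -0.6] T [ 0.02  0.02 -0.02] w 62.2
shift [-2.05  2.3  67.74]
rot [-0.0014 -0.0019  0.0011]
```

Emit:
jog_arm:
  rows:
    - [[-1.5,2,15,0,-0.001,0],[0,0,15,0,0,0],[0,0,10,0,0,0],[0,0,0,0,0,0],[0,0,0,0,0,0]]

```text
time_s: 5.47
tool_pos: [526.0, 312.9, 82.7]
tool_rot: [-0.001, -0.054, 0.999, -0.001]
contact_force: [-0.1, -0.6, 0.5]
width: 62.1
```

```bash
python3 - <<'E'
from h import *
rep(526.6,314.6,np.radians(186.2),z=58)
snap("wrist","w4")
g,c=wl("w4")
print(proj(c,[[526.6,314.6,96]]))
E
```

```text
t 5.47 pos [526.  312.9  82.7] yaw -173.8 zax [-0.0029 -0.0028 -1.    ] q [ 0.54  0.23  0.05  1.4  -0.   -1.14] F [-0.1 -0.6  0.5] T [ 0.    0.03 -0.04] w 62.1
shift [-0.82  1.72 24.64]
rot [-0.0025 -0.0031  0.    ]
[[321.39409375 264.91391974]]
```

View pics/w4.png

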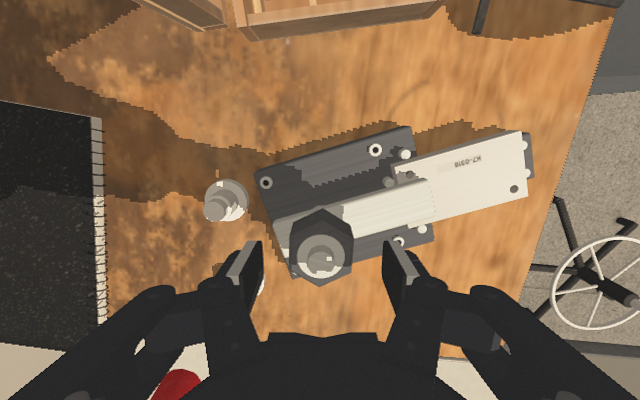

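```bash
python3 - <<'E'
from h import *
g,c=wl("w4")
crop(g["pixels"],275,200,365,295,"pics/w4c.png",6)
E
```

```text
(no output)
```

View pics/w4c.png

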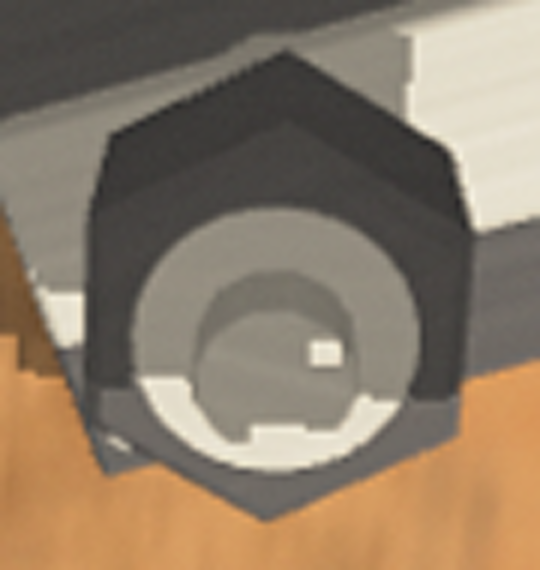

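Emit:
jog_arm:
  rows:
    - [[-0.6,0.8,12,-0.002,-0.003,0],[0,0,9,0,0,0],[0,0,0,0,0,0],[0,0,0,0,0,0]]

```text
time_s: 5.85
tool_pos: [527.5, 314.3, 63.8]
tool_rot: [0.001, -0.054, 0.999, 0.001]
contact_force: [0.2, -0.4, 0.4]
width: 61.5
```

```bash
python3 - <<'E'
from h import *
rep(526.6,314.2,np.radians(186.2),z=58)
snap("wrist","w5");g,c=wl("w5")
print(proj(c,[[526.6,314.6,96],[526.6,314.6,74]]))
crop(g["pixels"],220,180,420,340,"pics/w5c.png",4)
E
```

```text
t 5.85 pos [527.5 314.3  63.8] yaw -173.79 zax [ 0.0027  0.0012 -1.    ] q [ 0.54  0.24  0.02  1.35 -0.   -1.14] F [ 0.2 -0.4  0.4] T [ 0.03 -0.   -0.  ] w 61.5
shift [0.96 0.02 5.76]
rot [0.0009 0.0029 0.0001]
[[324.76459458 283.86075654]
 [324.50088834 259.7871876 ]]
```

View pics/w5c.png

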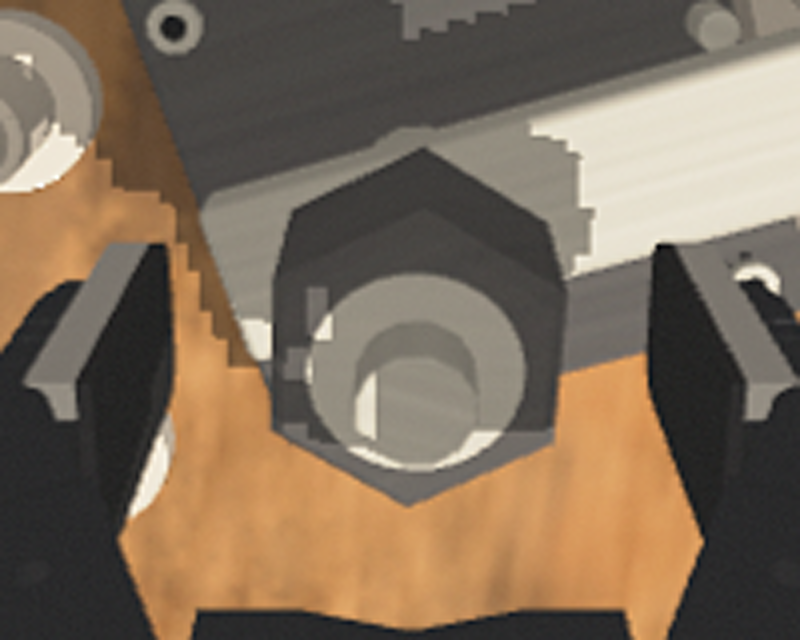

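Emit:
jog_arm:
  rows:
    - [[0.9,-0.5,5,0.001,0.003,0],[0,0,0,0,0,0],[0,0,0,0,0,0]]

```text
time_s: 6.15
tool_pos: [527.2, 313.9, 60.0]
tool_rot: [0.001, -0.054, 0.999, 0.0]
contact_force: [0.8, -0.1, 0.3]
width: 61.9
```

Emit:
jog_arm:
  rows:
    - [[0,0,0,0,0,0],[0,0,0,0,0,0],[0,0,0,0,0,0],[0,0,0,0,0,0],[0,0,0,0,0,0],[0,0,0,0,0,0]]
  jaw: 30
  newtons: 40

```text
time_s: 6.65
tool_pos: [526.9, 314.0, 60.6]
tool_rot: [0.0, -0.054, 0.999, 0.0]
contact_force: [-0.9, 0.2, 0.4]
width: 33.4
```

```bash
python3 - <<'E'
from h import *
rep(526.6,314.2,np.radians(186.2),z=58)
snap("wrist","w6");g,c=wl("w6")
crop(g["pixels"],220,180,420,340,"pics/w6c.png",4)
E
```

```text
t 6.65 pos [526.9 314.   60.6] yaw -173.79 zax [ 9.e-04  8.e-04 -1.e+00] q [ 0.54  0.24  0.02  1.35  0.   -1.14] F [-0.9  0.2  0.4] T [-0.03  0.13 -0.06] w 33.4
shift [0.31 0.24 2.64]
rot [0.0007 0.0009 0.0001]
```

View pics/w6c.png

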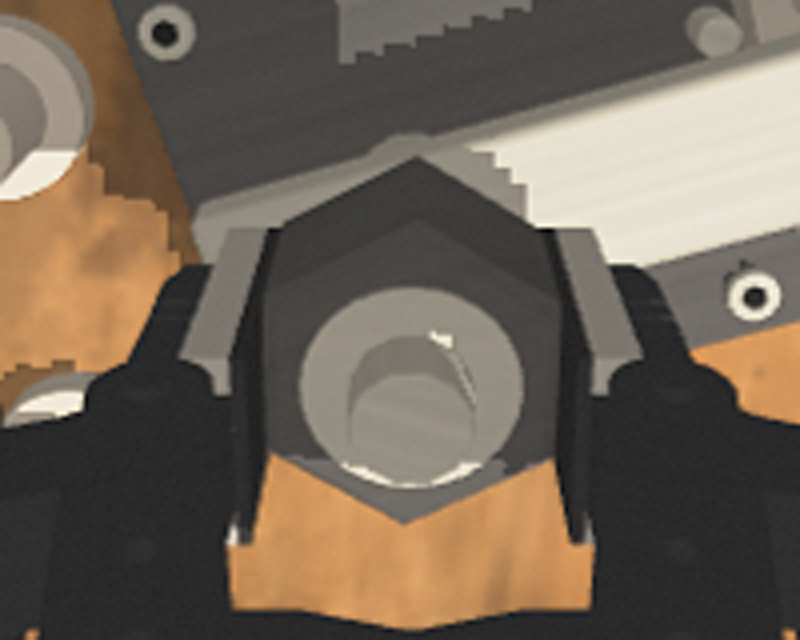

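The nut is gripped squarely (opening 33.4 mm, pads on the flats) with almost no side force. I'll turn it clockwise in small sets.

Emit:
jog_arm:
  rows:
    - [[0,0,0,0,0,0.06],[0,0,-0.2,0,0,0.1],[0,0,-0.2,0,0,0.1],[0,0,0,0,0,0]]

```text
time_s: 7.03
tool_pos: [527.2, 314.0, 61.3]
tool_rot: [0.001, 0.081, 0.997, 0.0]
contact_force: [-0.9, -0.5, -0.3]
width: 33.6
```

```bash
python3 - <<'E'
from h import *
rep(526.9,314.0)
E
```

```text
t 7.03 pos [527.2 314.   61.3] yaw 170.76 zax [ 1.5e-03  7.0e-04 -1.0e+00] q [ 0.54  0.24  0.02  1.35 -0.   -0.87] F [-0.9 -0.5 -0.3] T [ 0.    0.23 -0.16] w 33.6
shift [ 0.27 -0.03 -0.  ]
```

Emit:
jog_arm:
  rows:
    - [[0,0,-0.2,0,0,0.1],[0,0,-0.2,0,0,0.1],[0,0,-0.2,0,0,0.1],[0,0,-0.2,0,0,0.1],[0,0,-0.2,0,0,0.1],[0,0,-0.2,0,0,0.1],[0,0,0,0,0,0]]

```text
time_s: 7.62
tool_pos: [527.6, 313.8, 62.9]
tool_rot: [0.001, 0.373, 0.928, 0.001]
contact_force: [-1.1, -0.7, 0.3]
width: 33.2
```

```bash
python3 - <<'E'
from h import *
rep(526.9,314.0)
E
```

```text
t 7.62 pos [527.6 313.8  62.9] yaw 136.19 zax [ 2.5e-03  3.0e-04 -1.0e+00] q [ 0.54  0.24  0.02  1.35 -0.   -0.27] F [-1.1 -0.7  0.3] T [ 0.03  0.18 -0.21] w 33.2
shift [ 0.66 -0.31 -0.  ]
```

Emit:
jog_arm:
  rows:
    - [[0.3,-0.1,-0.2,0,0.002,0.1],[0,0,-0.2,0,0,0.1],[0,0,-0.2,0,0,0.1],[0,0,-0.2,0,0,0.1],[0,0,-0.2,0,0,0.1],[0,0,-0.2,0,0,0.1],[0,0,-0.2,0,0,0.1],[0,0,-0.2,0,0,0.1],[0,0,0,0,0,0]]

```text
time_s: 8.37
tool_pos: [527.8, 313.2, 64.8]
tool_rot: [0.001, 0.698, 0.716, 0.001]
contact_force: [-0.9, 0.4, 0.3]
width: 33.3
```

```bash
python3 - <<'E'
from h import *
rep(526.9,314.0,np.radians(80))
E
```

```text
t 8.37 pos [527.8 313.2  64.8] yaw 91.41 zax [ 0.0025  0.     -1.    ] q [ 0.54  0.24  0.02  1.36 -0.    0.51] F [-0.9  0.4  0.3] T [-0.06  0.04 -0.12] w 33.3
shift [ 0.82 -0.88 -0.  ]
rot [ 0.0025 -0.0002  0.1991]
```

Emit:
jog_arm:
  rows:
    - [[0.4,-0.5,-0.2,0.002,0,0.1],[0,0,-0.2,0,0,0.1],[0,0,-0.2,0,0,0.1],[0,0,-0.2,0,0,0.1],[0.2,0,-0.2,0,0,0.1],[0,0,-0.2,0,0,0.1],[0,0,-0.2,0,0,0.1],[0,0,-0.2,0,0,0.1],[0,0,0,0,0,0]]

```text
time_s: 9.12
tool_pos: [527.6, 312.7, 66.7]
tool_rot: [0.001, 0.915, 0.403, 0.0]
contact_force: [0.1, -0.2, -0.1]
width: 33.4
```

```bash
python3 - <<'E'
from h import *
rep(526.9,314.0,np.radians(80))
E
```

```text
t 9.12 pos [527.6 312.7  66.7] yaw 47.57 zax [ 0.0011 -0.0022 -1.    ] q [ 0.54  0.24  0.03  1.36 -0.    1.28] F [ 0.1 -0.2 -0.1] T [-0.06  0.11 -0.16] w 33.4
shift [ 0.52 -1.38 -0.  ]
rot [ 0.0019  0.0015 -0.566 ]
```

Emit:
jog_arm:
  rows:
    - [[0.5,-0.7,-0.1,0.002,0.001,0.06],[0,0,-0.1,0,0,0.06],[0,0,-0.1,0,0,0.06],[0,0,-0.1,0,0,0.06],[0,0,0,0,0,0]]

```text
time_s: 9.53
tool_pos: [527.4, 312.6, 67.2]
tool_rot: [0.001, 0.952, 0.308, -0.0]
contact_force: [-1.2, -0.5, -0.3]
width: 33.3
```

Emit:
jog_arm:
  rows:
    - [[0,0,-0.1,0,0,0.05],[0,0,-0.1,0,0,0.04],[0,0,0,0,0,0]]

```text
time_s: 9.78
tool_pos: [527.4, 312.5, 67.4]
tool_rot: [0.001, 0.961, 0.275, -0.0]
contact_force: [0.3, 0.2, 0.6]
width: 33.5
```

```bash
python3 - <<'E'
from h import *
rep(526.9,314.0,np.radians(80))
E
```

```text
t 9.78 pos [527.4 312.5  67.4] yaw 31.93 zax [ 4.0e-04 -1.9e-03 -1.0e+00] q [ 0.54  0.24  0.03  1.36 -0.    1.55] F [0.3 0.2 0.6] T [-0.13  0.21 -0.17] w 33.5
shift [ 0.34 -1.52 -0.  ]
rot [ 0.0015  0.0014 -0.839 ]
```

Emit:
jog_arm:
  rows:
    - [[0,0,-0.1,0,0,0.06],[0,0,-0.1,0,0,0.06],[0,0,0,0,0,0]]

```text
time_s: 10.03
tool_pos: [527.3, 312.5, 67.7]
tool_rot: [0.001, 0.974, 0.226, -0.0]
contact_force: [-0.9, -0.4, 0.8]
width: 33.9
```

```bash
python3 - <<'E'
from h import *
rep(526.9,314.0)
E
```

```text
t 10.03 pos [527.3 312.5  67.7] yaw 26.08 zax [ 3.0e-04 -1.9e-03 -1.0e+00] q [ 0.54  0.24  0.03  1.36 -0.    1.65] F [-0.9 -0.4  0.8] T [-0.11  0.19 -0.16] w 33.9
shift [ 0.25 -1.51 -0.  ]
```

Emit:
jog_arm:
  rows:
    - [[0,0,-0.1,0,0,0.06],[0,0,-0.1,0,0,0.06],[0,0,0,0,0,0]]

```text
time_s: 10.28
tool_pos: [527.2, 312.5, 67.9]
tool_rot: [0.001, 0.985, 0.175, -0.0]
contact_force: [-0.6, 0.3, 1.6]
width: 33.7
```

```bash
python3 - <<'E'
from h import *
rep(526.9,314.0)
E
```

```text
t 10.28 pos [527.2 312.5  67.9] yaw 20.17 zax [ 1.e-04 -2.e-03 -1.e+00] q [ 0.54  0.24  0.03  1.36 -0.    1.75] F [-0.6  0.3  1.6] T [-0.1   0.18 -0.15] w 33.7
shift [ 0.2  -1.53 -0.  ]
```

Total is now 2.90 rad with no stop yet. I'll keep going.

Emit:
jog_arm:
  rows:
    - [[0,0,-0.1,0,0,0.05],[0,0,-0.1,0,0,0.05],[0,0,0,0,0,0]]

```text
time_s: 10.53
tool_pos: [527.2, 312.5, 68.1]
tool_rot: [0.001, 0.991, 0.134, -0.0]
contact_force: [-0.9, 0.2, 0.2]
width: 33.8
```

```bash
python3 - <<'E'
from h import *
rep(526.9,314.0)
E
```

```text
t 10.53 pos [527.2 312.5  68.1] yaw 15.43 zax [ 1.0e-04 -1.9e-03 -1.0e+00] q [ 0.54  0.24  0.03  1.37 -0.    1.84] F [-0.9  0.2  0.2] T [-0.08  0.2  -0.08] w 33.8
shift [ 0.08 -1.55 -0.  ]
```

Emit:
jog_arm:
  rows:
    - [[0,0,-0.1,0,0,0.05],[0,0,-0.1,0,0,0.05],[0,0,0,0,0,0]]

```text
time_s: 10.78
tool_pos: [527.1, 312.5, 68.3]
tool_rot: [0.001, 0.996, 0.093, -0.0]
contact_force: [-1.5, -0.5, 0.0]
width: 33.6
```

```bash
python3 - <<'E'
from h import *
rep(526.9,314.0)
E
```

```text
t 10.78 pos [527.1 312.5  68.3] yaw 10.62 zax [-1.0e-04 -1.9e-03 -1.0e+00] q [ 0.54  0.24  0.03  1.37 -0.    1.92] F [-1.5 -0.5  0. ] T [-0.11  0.32 -0.12] w 33.6
shift [ 0.06 -1.55 -0.  ]
```

Emit:
jog_arm:
  rows:
    - [[0,0,-0.1,0,0,0.05],[0,0,-0.1,0,0,0.05],[0,0,0,0,0,0]]

```text
time_s: 11.03
tool_pos: [527.1, 312.4, 68.5]
tool_rot: [0.001, 0.999, 0.05, -0.0]
contact_force: [-1.1, 0.5, 1.6]
width: 33.8
```

```bash
python3 - <<'E'
from h import *
rep(526.9,314.0)
E
```

```text
t 11.03 pos [527.1 312.4  68.5] yaw 5.76 zax [-1.e-04 -2.e-03 -1.e+00] q [ 0.54  0.24  0.03  1.37 -0.    2.01] F [-1.1  0.5  1.6] T [-0.09  0.29 -0.14] w 33.8
shift [-0.03 -1.57 -0.  ]
```

Emit:
jog_arm:
  rows:
    - [[0,0,-0.1,0,0,0.05],[0,0,-0.1,0,0,0.05],[0,0,0,0,0,0]]

```text
time_s: 11.28
tool_pos: [527.1, 312.5, 68.6]
tool_rot: [0.001, 1.0, 0.009, 0.0]
contact_force: [-0.7, -2.1, 1.9]
width: 33.5
```

```bash
python3 - <<'E'
from h import *
rep(526.9,314.0)
E
```

```text
t 11.28 pos [527.1 312.5  68.6] yaw 1.01 zax [ 1.0e-04 -2.2e-03 -1.0e+00] q [ 0.54  0.24  0.03  1.37 -0.    2.09] F [-0.7 -2.1  1.9] T [-0.31  0.22  0.92] w 33.5
shift [-0.2 -1.5 -0. ]
```

Emit:
jog_arm:
  rows:
    - [[0,0,-0.1,0,0,0.04],[0,0,-0.1,0,0,0.04],[0,0,0,0,0,0]]

```text
time_s: 11.53
tool_pos: [527.6, 311.6, 68.6]
tool_rot: [0.002, 1.0, -0.022, 0.001]
contact_force: [-0.8, 0.2, 0.5]
width: 33.2
```

```bash
python3 - <<'E'
from h import *
rep(526.9,314.0)
E
```

```text
t 11.53 pos [527.6 311.6  68.6] yaw -2.48 zax [ 0.0013 -0.0048 -1.    ] q [ 0.54  0.24  0.03  1.37 -0.    2.15] F [-0.8  0.2  0.5] T [0.01 0.35 0.83] w 33.2
shift [-0.77 -2.37 -0.01]
```

The moment jumped to about 0.9 N m, so the stop has been reached. The last set also twisted the fixture slightly. I'll release and look.

Emit:
jog_arm:
  rows:
    - [[0,0,0,0,0,0],[0,0,0,0,0,0],[0,0,0,0,0,0],[0,0,-6,0,0,0],[0,0,-14,0,0,0],[0,0,-25,0,0,0],[0,0,-30,0,0,0],[0,0,-30,0,0,0],[0,0,-20,0,0,0],[0,0,0,0,0,0]]
  jaw: 62

```text
time_s: 12.37
tool_pos: [526.3, 312.0, 199.0]
tool_rot: [0.002, 1.0, -0.013, -0.001]
contact_force: [1.0, 0.5, 0.6]
width: 62.3
```

```bash
python3 - <<'E'
from h import *
s=rep()
s,g=snap("wrist","w7");s,g=snap("side","s7")
crop(g["pixels"],250,280,370,360,"pics/s7c.png",6)
E
```

```text
t 12.37 pos [526.3 312.  199. ] yaw -1.5 zax [-0.0014 -0.0046 -1.    ] q [ 0.54  0.23  0.28  1.62 -0.    2.13] F [1.  0.5 0.6] T [ 0.03 -0.03 -0.01] w 62.3
```

View pics/w7.png

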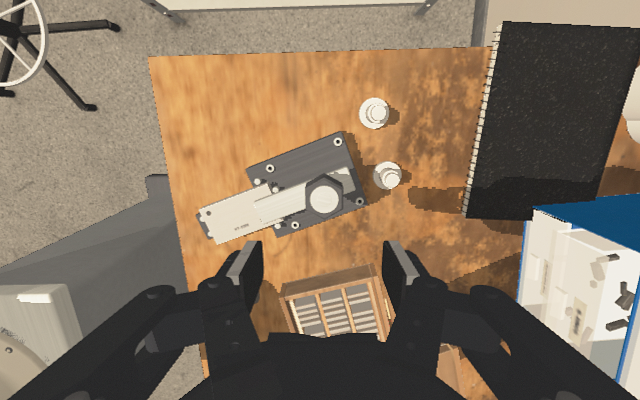

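View pics/s7c.png

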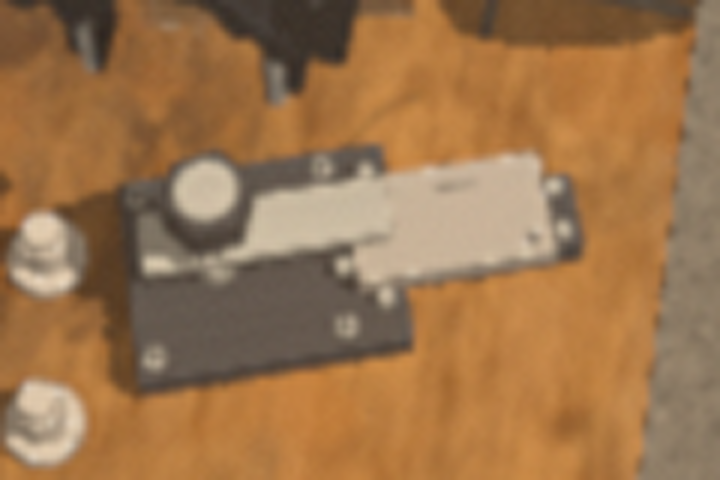

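```bash
python3 - <<'E'
from h import *
g,c=wl("w7")
crop(g["pixels"],185,120,405,255,"pics/w7c.png",3.6)
E
```

```text
(no output)
```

View pics/w7c.png

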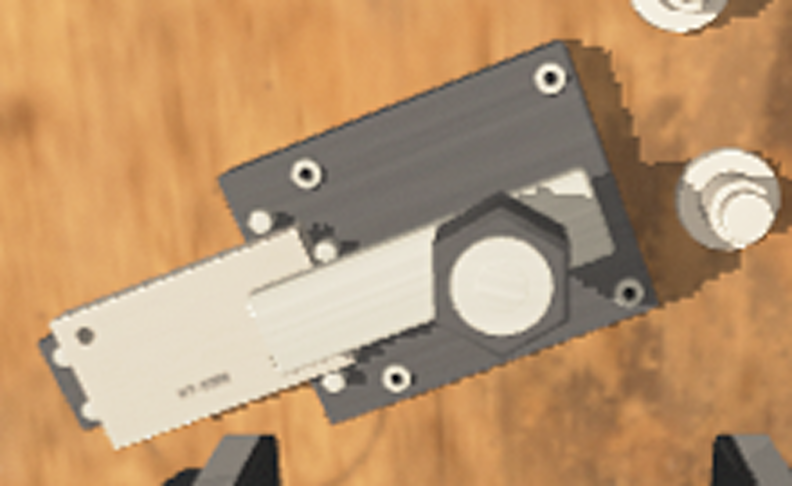

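```bash
python3 - <<'E'
from h import *
from scipy.optimize import least_squares
def W(p,X):
    a=p[2];return X@np.array([[np.cos(a),np.sin(a),0],[-np.sin(a),np.cos(a),0],[0,0,1]])+[p[0],p[1],0]
def fit(tag,L,off):
    g,c=wl(tag)
    px=np.array([l[0] for l in L])/3.6+off-.4;X=np.array([l[1] for l in L],float)
    r=least_squares(lambda p:(proj(c,W(p,X))-px).ravel(),[480,294,.39],loss="soft_l1")
    print(tag,r.x[:2],np.degrees(r.x[2]),"front",W(r.x,np.array([[-97.,0,22]])),"\n",((proj(c,W(r.x,X))-px)).round(1).tolist());return r.x,c
a=[((97,77),(-97,10,25.5)),((57,129),(-97,-10,25.5)),((336,208),(-18,28,30)),((218,343),(-18,-28,30)),((342,275),(-3,12,31)),((347,145),(-28,45,22)),((606,380),(88,45,22)),((423,567),(88,-45,22)),((168,352),(-28,-45,22))]
b=[((62,357),(-97,10,25.5)),((90,412),(-97,-10,25.5)),((260,222),(-18,28,30)),((333,382),(-18,-28,30)),((325,253),(-3,12,31)),((218,177),(-28,45,22)),((563,42),(88,45,22)),((660,302),(88,-45,22)),((333,420),(-28,-45,22))]
fit("w1",a,[245,95]);p,c=fit("w7",b,[185,120])
for t in [(52,322),(115,448),(300,230)]:
    w=ray(c,*(np.array(t)/3.6+[185,120]-.4),34);d=w[:2]-p[:2];C,S=np.cos(p[2]),np.sin(p[2]);print("plate corner",w.round(1),"fix",round(C*d[0]+S*d[1],1),round(-S*d[0]+C*d[1],1))
# nut z from hex width: top corners
h=np.array([(502,203),(566,243),(566,318),(502,355),(437,322),(434,243)])/3.6+[185,120]
for z in (86,95):
    Q=np.array([ray(c,*t,z) for t in h]);C=Q[:,:2].mean(0);print(z,C,np.linalg.norm(Q[:,:2]-C,axis=1).mean())
print(W(p,np.array([[50.,0,0],[-50,0,0]])))
E
```

```text
w1 [480.53268275 295.22865443] 23.044820623991868 front [[391.27338794 257.25789872  22.        ]] 
 [[0.1, -0.3], [-0.1, -0.2], [0.1, -0.3], [-0.1, -0.1], [-1.0, 1.1], [0.3, -1.4], [2.2, -0.0], [0.4, 1.0], [-1.7, 1.0]]
w7 [480.62281711 296.5222315 ] 19.879469323886756 front [[389.4030438 263.5380996  22.       ]] 
 [[0.4, -0.0], [0.6, -0.4], [-0.2, -0.1], [0.1, -0.2], [0.0, -0.2], [-1.5, 0.1], [0.2, -1.3], [0.4, 1.1], [-0.7, 2.1]]
plate corner [387.9 287.5  34. ] fix -90.2 23.0
plate corner [402.1 244.5  34. ] fix -91.6 -22.2
plate corner [467.2 314.7  34. ] fix -6.5 21.6
86 [528.11318543 311.12950971] 19.69989563547912
95 [528.13133516 313.66247795] 19.005391653516913
[[527.64331881 313.52436135   0.        ]
 [433.6023154  279.52010166   0.        ]]
```

```bash
python3 - <<'E'
from h import *
g=load("w6");M=np.linalg.inv(g["mount"]);K=g["mtx"]
def pt(x,y,z):
    p=M[:3,:3]@[x,y,z]+M[:3,3];q=K@p;return (q[:2]/q[2]).round(1)
for w,n in ((62,"w5 L(261.3,240.7) R(383,240.7)"),(33.5,"w6 L(287.5,237) R(359,237)")):
    print(n)
    for z in (-15,-10,-5,0,5): print(z,pt(-w/2,-11,z),pt(w/2,-11,z))
E
```

```text
w5 L(261.3,240.7) R(383,240.7)
-15 [258.2 242.9] [387.5 242.9]
-10 [260.3 238.7] [385.3 238.7]
-5 [262.3 234.8] [383.2 234.8]
0 [264.2 231.1] [381.3 231.1]
5 [265.9 227.6] [379.5 227.6]
w6 L(287.5,237) R(359,237)
-15 [287.9 242.9] [357.8 242.9]
-10 [289.  238.7] [356.6 238.7]
-5 [290.1 234.8] [355.5 234.8]
0 [291.1 231.1] [354.4 231.1]
5 [292.  227.6] [353.4 227.6]
```

Emit:
jog_arm:
  rows:
    - [[-22,8,0,0,0,-0.06],[-22,8,0,0,0,0],[-22,8,0,0,0,0],[-18,7,0,0,0,0],[0,0,0,0,0,-0.115],[0,0,0,0,0,-0.115],[0,0,0,0,0,-0.115],[0,0,0,0,0,-0.115],[0,0,0,0,0,-0.115],[0,0,0,0,0,-0.115],[0,0,0,0,0,-0.115],[0,0,0,0,0,-0.115],[0,0,0,0,0,-0.115],[0,0,0,0,0,-0.115],[0,0,0,0,0,-0.115],[0,0,0,0,0,-0.115],[0,0,0,0,0,-0.115],[0,0,0,0,0,-0.115],[0,0,0,0,0,-0.1],[0,0,0,0,0,0]]

```text
time_s: 14.13
tool_pos: [428.0, 271.4, 163.3]
tool_rot: [-0.008, 0.605, 0.796, -0.024]
contact_force: [0.5, 0.9, -0.3]
width: 61.9
```

```bash
python3 - <<'E'
from h import *
rep(434.5,280,np.radians(109.5),z=150)
E
```

```text
t 14.13 pos [428.  271.4 163.3] yaw 105.49 zax [-0.0423 -0.029  -0.9987] q [ 0.57  0.02 -0.03  1.58 -0.    0.3 ] F [ 0.5  0.9 -0.3] T [ 0.06 -0.03 -0.02] w 61.9
shift [ 6.79  9.18 12.75]
rot [-0.0491  0.0149 -0.0704]
```

Emit:
jog_arm:
  rows:
    - [[6,8,12,-0.042,0.013,-0.06],[0,0,0,0,0,0],[0,0,0,0,0,0]]

```text
time_s: 14.38
tool_pos: [432.5, 278.2, 147.5]
tool_rot: [-0.002, 0.584, 0.811, -0.005]
contact_force: [-0.4, 0.1, 0.6]
width: 62.0
```

```bash
python3 - <<'E'
from h import *
rep(434.5,280,np.radians(109.5),z=90)
snap("wrist","w8");g,c=wl("w8")
crop(g["pixels"],220,120,420,270,"pics/w8c.png",4)
E
```

```text
t 14.38 pos [432.5 278.2 147.5] yaw 108.48 zax [-0.0096 -0.0064 -0.9999] q [ 0.57 -0.   -0.08  1.51 -0.    0.25] F [-0.4  0.1  0.6] T [-0.03 -0.01 -0.01] w 62.0
shift [ 1.24  3.16 57.45]
rot [-0.0111  0.0029 -0.0178]
```

View pics/w8c.png

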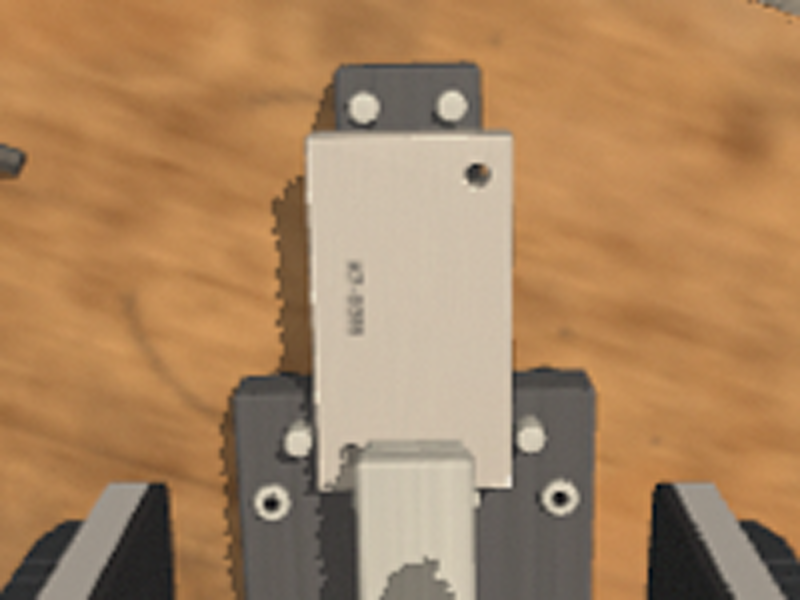

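```bash
python3 - <<'E'
from h import *
g,c=wl("w8")
Q=np.array([ray(c,*(np.array(t)/4+[220,120]-.4),34)[:2] for t in [(307,133),(513,133),(513,488),(320,490)]])
print(Q.round(1),Q.mean(0));d=(Q[2]+Q[3]-Q[0]-Q[1])/2;print(np.linalg.norm(d),np.degrees(np.arctan2(d[1],d[0])))
f=Q[1]-Q[0];print(np.linalg.norm(f),np.degrees(np.arctan2(f[1],f[0])))
rep(*Q.mean(0),np.radians(109.3),z=60)
for t,z in [((364,108),25.5),((452,106),25.5),((299,441),30),((530,438),30)]: print(ray(c,*(np.array(t)/4+[220,120]-.4),z).round(1))
E
```

```text
[[400.9 244.2]
 [386.5 287.3]
 [465.9 315.9]
 [481.1 272.2]] [433.61112702 279.91328758]
84.65167106264416 19.53311504565735
45.39493751072889 108.50077548281469
t 14.43 pos [432.4 278.2 147.3] yaw 108.5 zax [-0.0101 -0.0067 -0.9999] q [ 0.57 -0.   -0.08  1.51 -0.    0.25] F [ 0.6  0.4 -0.1] T [-0.01 -0.06 -0.03] w 62.1
shift [ 1.55  2.75 87.25]
rot [-0.0117  0.003  -0.0139]
[392.5 254.4  25.5]
[385.8 273.1  25.5]
[472.3 263.9  30. ]
[453.9 316.3  30. ]
```

Emit:
jog_arm:
  rows:
    - [[1.3,2.4,24,-0.01,0.003,-0.012],[0,0,24,0,0,0],[0,0,24,0,0,0],[0,0,14,0,0,0],[0,0,0,0,0,0],[0,0,0,0,0,0]]

```text
time_s: 14.93
tool_pos: [434.0, 279.4, 60.7]
tool_rot: [-0.001, 0.586, 0.81, -0.002]
contact_force: [0.1, -0.2, 0.5]
width: 62.1
```

```bash
python3 - <<'E'
from h import *
rep(433.8,280,np.radians(109.2),z=19)
snap("wrist","w9");g,c=wl("w9")
crop(g["pixels"],220,150,420,300,"pics/w9c.png",4)
E
```

```text
t 14.93 pos [434.  279.4  60.7] yaw 108.25 zax [-0.0032 -0.0019 -1.    ] q [ 0.57  0.01 -0.23  1.33  0.    0.25] F [ 0.1 -0.2  0.5] T [-0.03 -0.02  0.  ] w 62.1
shift [ 0.65  0.1  41.69]
rot [-0.0036  0.0008 -0.0166]
```

View pics/w9c.png

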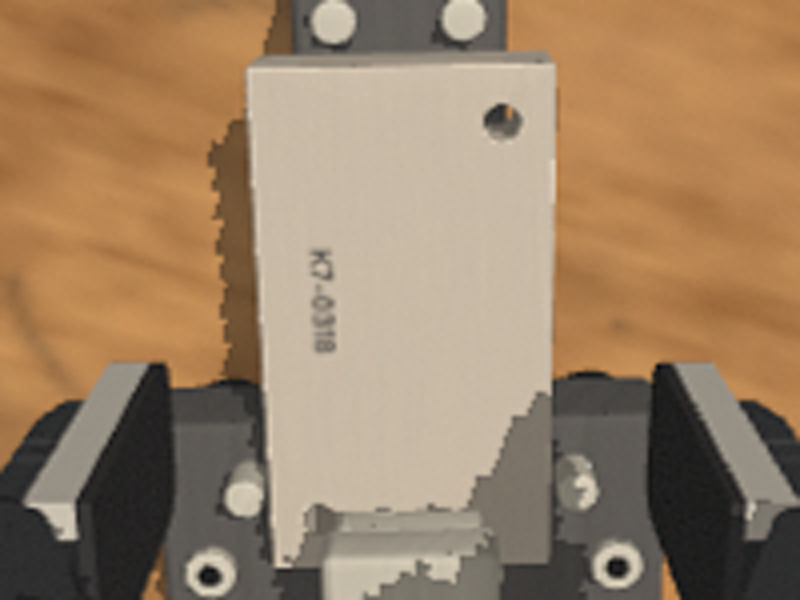

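```bash
python3 - <<'E'
from h import *
g,c=wl("w9")
Q=np.array([ray(c,*(np.array(t)/4+[220,150]-.4),34)[:2] for t in [(248,68),(555,64),(551,562),(277,568)]])
print(Q.round(1),Q.mean(0));d=(Q[2]+Q[3]-Q[0]-Q[1])/2;print(np.linalg.norm(d),np.degrees(np.arctan2(d[1],d[0])))
rep(*Q.mean(0),np.radians(109.2),z=19)
E
```

```text
[[401.9 244.5]
 [387.1 287.3]
 [465.8 315.5]
 [481.2 272.4]] [433.97966482 279.88905042]
83.7935616335891 19.560068172484776
t 14.98 pos [434.1 279.5  60.8] yaw 108.27 zax [-0.003  -0.0019 -1.    ] q [ 0.57  0.01 -0.23  1.33  0.    0.25] F [-0.6 -0.5 -0.4] T [-0.01 -0.01  0.02] w 62.0
shift [ 0.46  0.14 41.85]
rot [-0.0035  0.0008 -0.0163]
```

Emit:
jog_arm:
  rows:
    - [[0.3,0.1,15,-0.003,0.001,-0.016],[0,0,15,0,0,0],[0,0,5,0,0,0],[0,0,0,0,0,0],[0,0,0,0,0,0]]

```text
time_s: 15.4
tool_pos: [437.1, 281.6, 31.9]
tool_rot: [0.001, 0.581, 0.814, 0.003]
contact_force: [-0.7, -0.9, 0.3]
width: 61.9
```

```bash
python3 - <<'E'
from h import *
rep(433.9,280,np.radians(109.5),z=19)
snap("wrist","w10");g,c=wl("w10")
crop(g["pixels"],220,180,420,330,"pics/w10c.png",4)
s,g=snap("side","s10");crop(g["pixels"],250,260,390,360,"pics/s10c.png",5)
E
```

```text
t 15.4 pos [437.1 281.6  31.9] yaw 108.98 zax [ 0.0056  0.0039 -1.    ] q [ 0.57  0.03 -0.27  1.26  0.    0.24] F [-0.7 -0.9  0.3] T [ 0.02  0.01 -0.03] w 61.9
shift [-0.45 -3.66 12.9 ]
rot [ 0.0066 -0.0018 -0.009 ]
```

View pics/w10c.png

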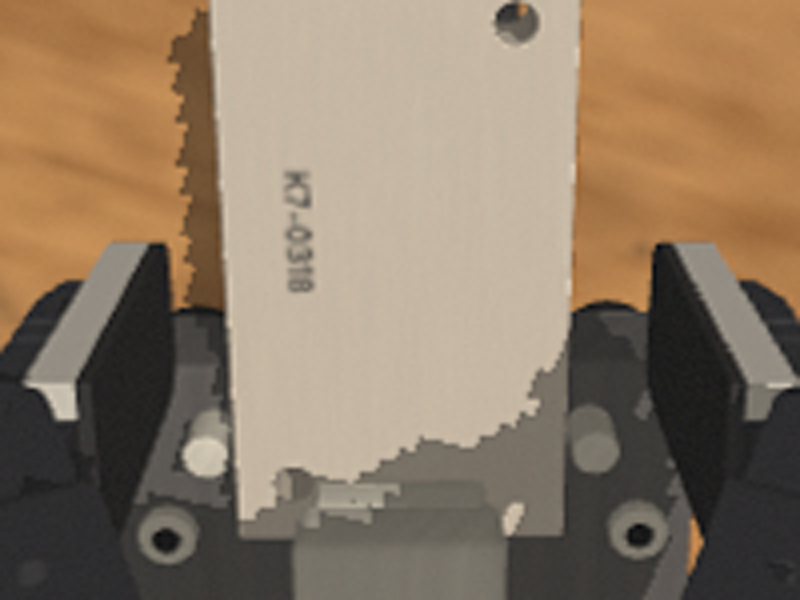

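View pics/s10c.png

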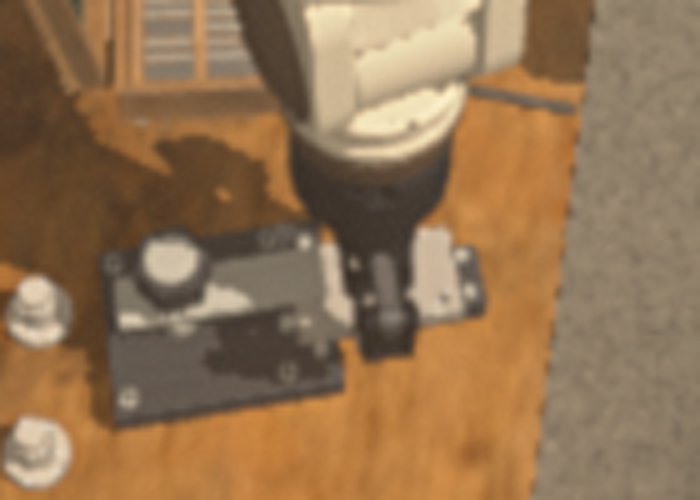

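Emit:
jog_arm:
  rows:
    - [[-0.3,-3.3,6,0.006,-0.002,-0.008],[0,0,5,0,0,0],[0,0,0,0,0,0]]

```text
time_s: 15.75
tool_pos: [435.0, 280.9, 22.2]
tool_rot: [0.001, 0.577, 0.817, 0.002]
contact_force: [-0.1, 0.5, 0.0]
width: 62.0
```

```bash
python3 - <<'E'
from h import *
rep(433.9,280,np.radians(109.5),z=19)
E
```

```text
t 15.75 pos [435.  280.9  22.2] yaw 109.48 zax [ 0.0031  0.0016 -1.    ] q [ 0.57  0.03 -0.29  1.25 -0.    0.23] F [-0.1  0.5  0. ] T [-0.03  0.03 -0.04] w 62.0
shift [-0.43 -1.36  3.24]
rot [ 0.0035 -0.0005 -0.0003]
```

Emit:
jog_arm:
  rows:
    - [[-0.3,-1.5,3,0.003,0,0],[0,0,0,0,0,0],[0,0,0,0,0,0]]

```text
time_s: 16.0
tool_pos: [433.3, 279.9, 18.7]
tool_rot: [-0.0, 0.577, 0.817, -0.0]
contact_force: [-0.2, -0.6, 0.7]
width: 61.8
```

```bash
python3 - <<'E'
from h import *
rep(433.9,280,np.radians(109.5),z=19)
snap("wrist","w11");g,c=wl("w11")
crop(g["pixels"],220,190,420,340,"pics/w11c.png",4)
E
```

```text
t 16.0 pos [433.3 279.9  18.7] yaw 109.49 zax [-5.e-04  2.e-04 -1.e+00] q [ 0.57  0.03 -0.3   1.25  0.    0.23] F [-0.2 -0.6  0.7] T [ 0.01 -0.04 -0.04] w 61.8
shift [-0.08  0.56 -0.3 ]
rot [-0.0004 -0.0004 -0.0002]
```

View pics/w11c.png

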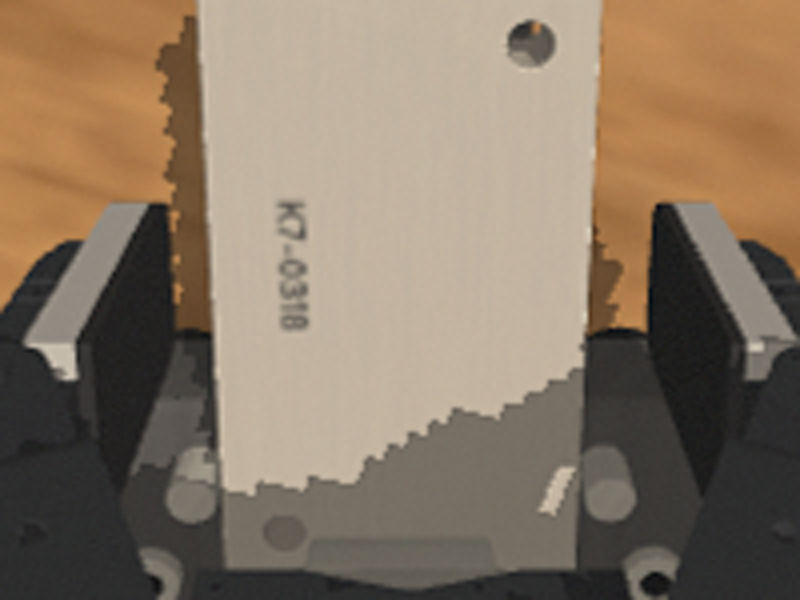

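Emit:
jog_arm:
  rows:
    - [[-0.9,0.4,0.3,0,0,0],[0,0,0,0,0,0]]

```text
time_s: 16.22
tool_pos: [434.0, 279.1, 18.4]
tool_rot: [-0.0, 0.577, 0.817, -0.0]
contact_force: [-0.2, 0.9, -0.6]
width: 62.2
```

Emit:
jog_arm:
  rows:
    - [[0,0,0,0,0,0],[0,0,0,0,0,0],[0,0,0,0,0,0],[0,0,0,0,0,0]]
  jaw: 49
  newtons: 60

```text
time_s: 16.55
tool_pos: [434.3, 279.1, 18.7]
tool_rot: [-0.0, 0.577, 0.817, 0.0]
contact_force: [0.7, -0.3, -0.6]
width: 49.3
```

```bash
python3 - <<'E'
from h import *
rep(433.9,280,np.radians(109.5),z=19)
snap("wrist","w12");g,c=wl("w12")
crop(g["pixels"],220,190,420,340,"pics/w12c.png",4)
E
```

```text
t 16.55 pos [434.3 279.1  18.7] yaw 109.48 zax [-1.e-04  4.e-04 -1.e+00] q [ 0.57  0.03 -0.29  1.24  0.    0.23] F [ 0.7 -0.3 -0.6] T [0.01 0.03 0.01] w 49.3
shift [ 0.94 -0.09 -0.31]
rot [ 0.     -0.0005 -0.0004]
```

View pics/w12c.png

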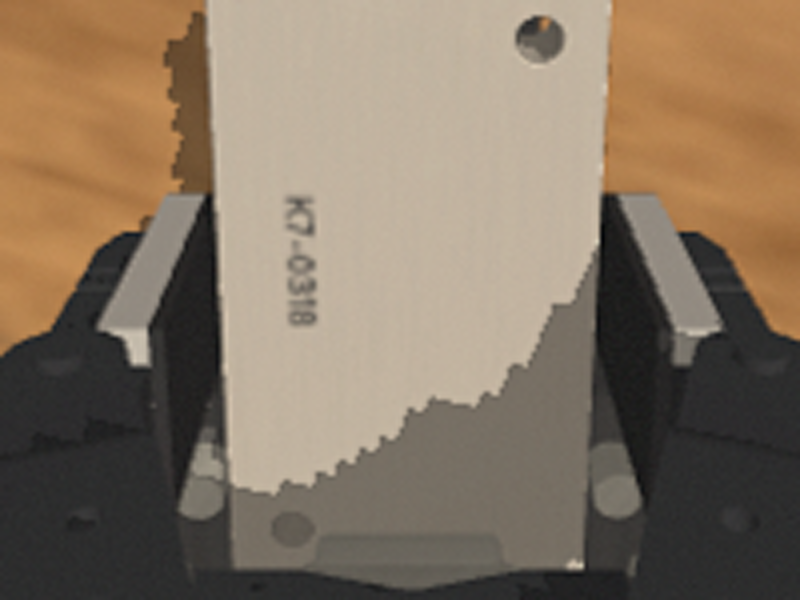

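Emit:
jog_arm:
  rows:
    - [[0,0,0,0,0,0],[0,0,0,0,0,0],[0,0,0,0,0,0],[0,0,0,0,0,0],[0,0,0,0,0,0]]
  jaw: 40

```text
time_s: 17.02
tool_pos: [434.4, 279.1, 19.1]
tool_rot: [0.0, 0.577, 0.817, 0.0]
contact_force: [0.2, 0.0, 1.2]
width: 44.1
```

```bash
python3 - <<'E'
from h import *
rep(434.3,279.1,np.radians(109.5),z=19)
snap("wrist","w13");g,c=wl("w13")
crop(g["pixels"],220,190,420,340,"pics/w13c.png",4)
E
```

```text
t 17.02 pos [434.4 279.1  19.1] yaw 109.47 zax [ 3.e-04  3.e-04 -1.e+00] q [ 0.57  0.03 -0.29  1.25  0.    0.23] F [0.2 0.  1.2] T [-0.14  0.07 -0.04] w 44.1
shift [ 0.04 -0.1   0.11]
rot [ 0.0004 -0.0002 -0.0004]
```

View pics/w13c.png

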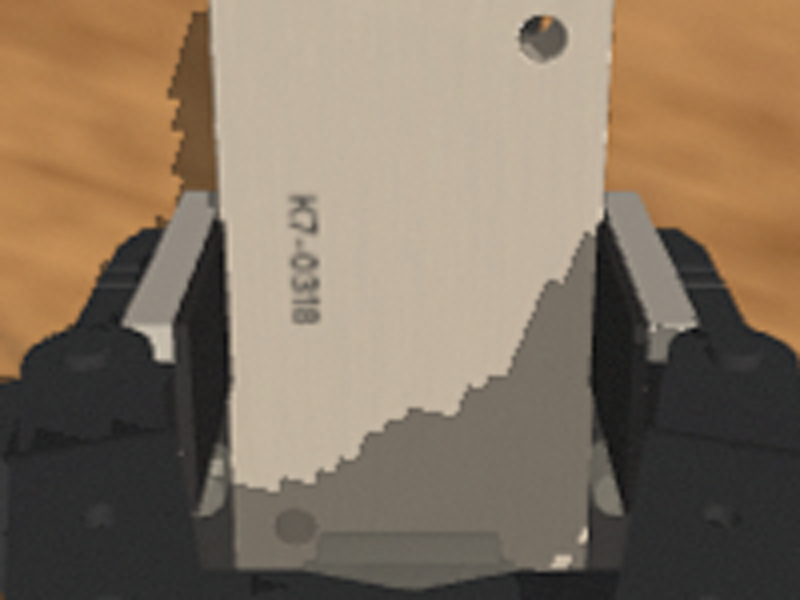

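Gripped and centred. Lifting about 4.5–5 mm.

Emit:
jog_arm:
  rows:
    - [[0,0,-2,0,0,0],[0,0,-2,0,0,0],[0,0,0,0,0,0]]

```text
time_s: 17.32
tool_pos: [433.8, 278.8, 22.5]
tool_rot: [-0.0, 0.577, 0.817, -0.001]
contact_force: [-0.3, -0.5, -2.8]
width: 44.5
```

```bash
python3 - <<'E'
from h import *
rep(434.4,279.1,np.radians(109.5),z=24)
E
```

```text
t 17.32 pos [433.8 278.8  22.5] yaw 109.48 zax [-1.3e-03 -6.0e-04 -1.0e+00] q [ 0.57  0.03 -0.29  1.25  0.    0.23] F [-0.3 -0.5 -2.8] T [ 0.02 -0.   -0.05] w 44.5
shift [ 0.09  0.69 -1.52]
rot [-0.0014  0.0001 -0.0004]
```

Emit:
jog_arm:
  rows:
    - [[0,0.5,-1.6,-0.001,0,0],[0,0,0,0,0,0]]

```text
time_s: 17.48
tool_pos: [434.1, 278.9, 23.9]
tool_rot: [-0.0, 0.577, 0.817, -0.0]
contact_force: [-0.1, 0.6, -2.2]
width: 44.6
```

```bash
python3 - <<'E'
from h import *
rep(434.4,279.1,np.radians(109.5),z=24)
snap("wrist","w14");g,c=wl("w14")
s,g2=snap("side","s14");crop(g2["pixels"],280,290,370,345,"pics/s14c.png",8)
E
```

```text
t 17.48 pos [434.1 278.9  23.9] yaw 109.48 zax [-9.e-04 -5.e-04 -1.e+00] q [ 0.57  0.03 -0.29  1.26  0.    0.23] F [-0.1  0.6 -2.2] T [-0.01 -0.02 -0.03] w 44.6
shift [ 0.11  0.4  -0.08]
rot [-0.001   0.0002 -0.0004]
```

View pics/w14.png

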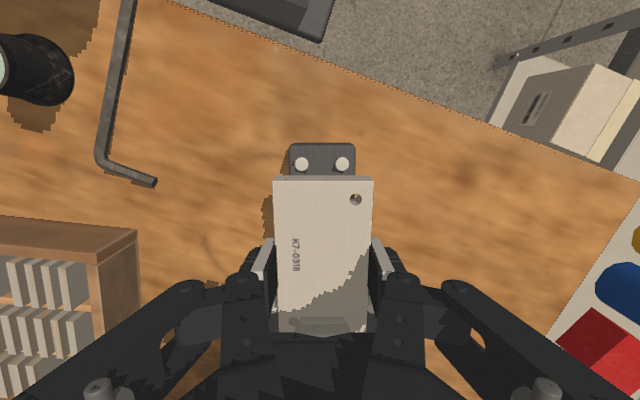

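View pics/s14c.png

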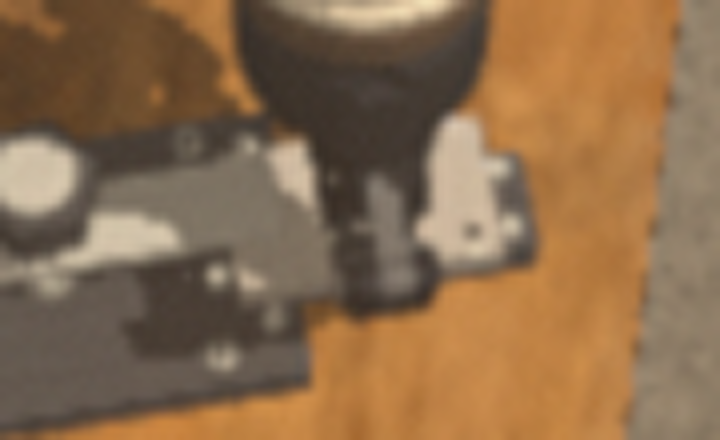

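Emit:
jog_arm:
  rows:
    - [[0,-2,0,0,0,0],[0,-3,0,0,0,0],[0,0,0,0,0,0]]

```text
time_s: 17.83
tool_pos: [428.6, 276.8, 23.3]
tool_rot: [-0.0, 0.577, 0.817, -0.001]
contact_force: [0.3, 0.3, -2.6]
width: 44.3
```

```bash
python3 - <<'E'
from h import *
rep(434.1,278.9,np.radians(109.5),z=24)
E
```

```text
t 17.83 pos [428.6 276.8  23.3] yaw 109.47 zax [-0.0019 -0.0011 -1.    ] q [ 0.57  0.02 -0.3   1.26  0.    0.23] F [ 0.3  0.3 -2.6] T [ 0.01 -0.01 -0.05] w 44.3
shift [ 0.13  5.87 -0.69]
rot [-0.0021  0.0004 -0.0004]
```

Emit:
jog_arm:
  rows:
    - [[0,-3,-1,-0.002,0,0],[0,-4,-0.4,0,0,0],[0,-4,-0.4,0,0,0],[0,0,0,0,0,0]]

```text
time_s: 18.17
tool_pos: [416.8, 272.6, 25.2]
tool_rot: [0.0, 0.577, 0.817, -0.0]
contact_force: [1.1, 0.7, -3.0]
width: 44.7
```

```bash
python3 - <<'E'
from h import *
rep(434.1,278.9,np.radians(109.5),z=24)
E
```

```text
t 18.17 pos [416.8 272.6  25.2] yaw 109.48 zax [-2.e-04 -5.e-04 -1.e+00] q [ 0.58 -0.02 -0.33  1.26 -0.    0.24] F [ 1.1  0.7 -3. ] T [0.06 0.05 0.01] w 44.7
shift [ 0.16 18.44  1.17]
rot [-0.0004  0.0004 -0.0004]
```

Emit:
jog_arm:
  rows:
    - [[0,-6,-0.2,0,0,0],[0,-8,-0.5,0,0,0],[0,-10,-2,0,0,0],[0,-10,-10,0,0,0],[0,0,-25,0,0,0],[0,0,-30,0,0,0],[0,0,-20,0,0,0],[0,0,0,0,0,0]]

```text
time_s: 18.83
tool_pos: [377.4, 258.1, 114.5]
tool_rot: [-0.001, 0.577, 0.817, -0.003]
contact_force: [1.1, 0.8, -2.8]
width: 44.4
```

```bash
python3 - <<'E'
from h import *
rep(434.1,278.9,np.radians(109.5),z=120)
snap("wrist","w15");s,g=snap("scene","sc15");crop(g["pixels"],150,120,400,310,"pics/sc15c.png",3)
E
```

```text
t 18.83 pos [377.4 258.1 114.5] yaw 109.5 zax [-0.0045 -0.0032 -1.    ] q [ 0.6  -0.14 -0.27  1.45 -0.    0.26] F [ 1.1  0.8 -2.8] T [ 0.07 -0.05 -0.  ] w 44.4
shift [ 0.71 60.33 -5.87]
rot [-0.0053  0.0015 -0.0001]
```

View pics/w15.png

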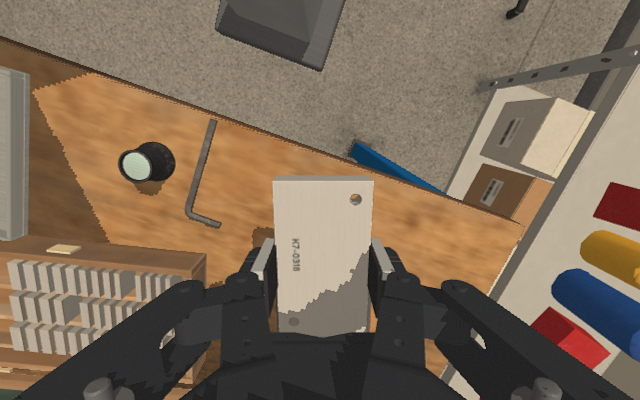

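View pics/sc15c.png

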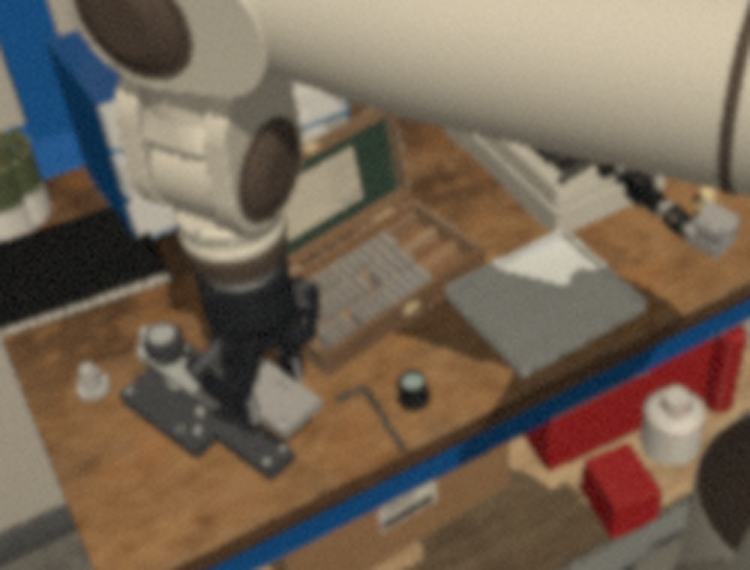

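Emit:
jog_arm:
  rows:
    - [[-10,-2,-3,-0.005,0.001,0],[-20,-3.5,-3,0,0,0],[-28,-5,-2,0,0,0.03],[-28,-5,-2,0,0,0.03],[-28,-5,-1,0,0,0.03],[-28,-5,-1,0,0,0.03],[-28,-4,-1,0,0,0.03],[-28,-4,-1,0,0,0.03],[-28,-3,-1,0,0,0.03],[-20,-2,-1,0,0,0.03],[-10,0,0,0,0,0],[0,0,0,0,0,0]]

```text
time_s: 19.93
tool_pos: [391.1, -18.2, 109.8]
tool_rot: [-0.006, 0.674, 0.739, -0.012]
contact_force: [0.6, 0.8, -3.1]
width: 44.7
```

```bash
python3 - <<'E'
from h import *
rep(437,-82,np.radians(94),z=120)
snap("wrist","w16");s,g=snap("side","s16")
E
```

```text
t 19.93 pos [391.1 -18.2 109.8] yaw 95.25 zax [-0.025  -0.01   -0.9996] q [-0.04 -0.28 -0.4   1.48 -0.01 -0.13] F [ 0.6  0.8 -3.1] T [ 0.01 -0.05  0.03] w 44.7
shift [-67.83  39.62 -10.76]
rot [-0.0257  0.0079  0.0218]
```

View pics/w16.png

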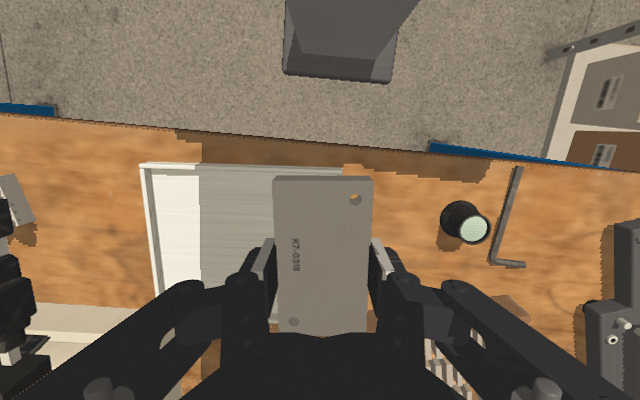

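View pics/s16.png

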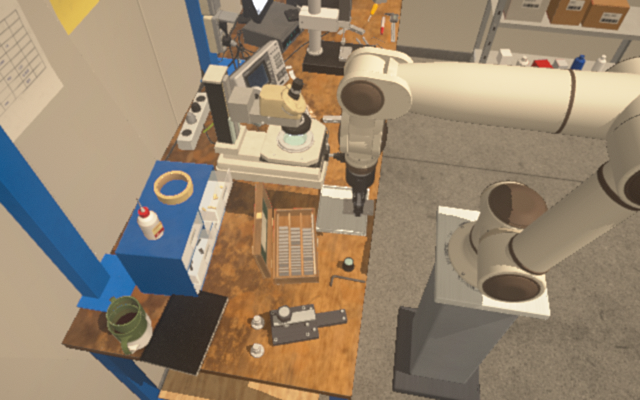

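```bash
python3 - <<'E'
from h import *
g,c=wl("w16")
a=ray(c,140,165,16);b=ray(c,342,169,16);print(a.round(1),b.round(1),np.linalg.norm(a-b))
d=(b-a)[:2];d/=np.linalg.norm(d);n=np.array([d[1],-d[0]])
print("tray centre",((a+b)[:2]/2+n*75).round(1),"yaw",np.degrees(np.arctan2(d[1],d[0]))-90)
m=(a+b)[:2]/2+n*75
rep(*m,np.radians(94),z=120)
E
```

```text
[ 370.8 -171.3   16. ] [358.6  -4.5  16. ] 167.26796911108664
tray centre [439.5 -82.4] yaw 4.177241372718569
t 20.03 pos [391.1 -16.5 109.9] yaw 95.33 zax [-0.0251 -0.0093 -0.9996] q [-0.03 -0.28 -0.4   1.48 -0.01 -0.13] F [ 0.1  0.4 -2.8] T [ 0.03 -0.03  0.04] w 44.6
shift [-70.13  41.82 -10.67]
rot [-0.0258  0.0072  0.0231]
```

Emit:
jog_arm:
  rows:
    - [[-15,9,0,-0.012,0.004,0.01],[-20,12,0,-0.012,0.004,0.01],[-20,12,0,0,0,0],[-10,6,0,0,0,0],[0,0,10,0,0,0],[0,0,10,0,0,0],[0,0,0,0,0,0],[0,0,0,0,0,0]]

```text
time_s: 20.7
tool_pos: [433.7, -73.7, 83.1]
tool_rot: [-0.004, 0.678, 0.735, -0.001]
contact_force: [-0.2, -0.5, -2.7]
width: 44.2
```

```bash
python3 - <<'E'
from h import *
rep(438,-82,np.radians(94),z=30)
snap("wrist","w17")
E
```

```text
t 20.7 pos [433.7 -73.7  83.1] yaw 94.64 zax [-0.0078  0.0044 -1.    ] q [-0.17 -0.17 -0.36  1.39  0.   -0.25] F [-0.2 -0.5 -2.7] T [ 0.03 -0.06  0.  ] w 44.2
shift [-8.94  4.04 53.04]
rot [-0.0074 -0.005   0.0111]
```

View pics/w17.png

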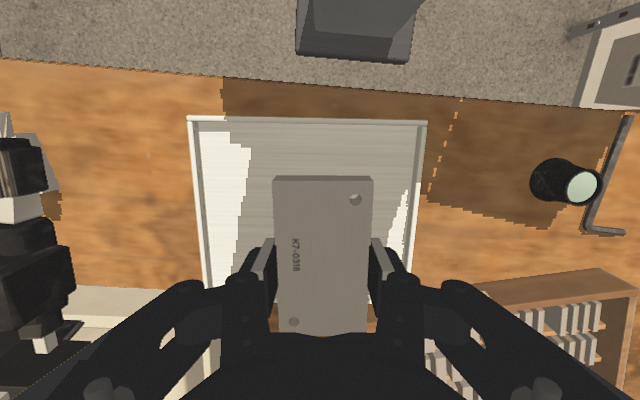

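Emit:
jog_arm:
  rows:
    - [[-6,3.5,12,-0.007,-0.005,0.01],[0,0,15,0,0,0],[0,0,15,0,0,0],[0,0,10,0,0,0],[0,0,0,0,0,0],[0,0,0,0,0,0]]

```text
time_s: 21.25
tool_pos: [436.9, -76.0, 30.8]
tool_rot: [0.001, 0.68, 0.733, 0.001]
contact_force: [1.2, 0.3, -2.1]
width: 44.7
```

```bash
python3 - <<'E'
from h import *
rep(438,-82,np.radians(94),z=2)
g=0
snap("wrist","w18")
E
```

```text
t 21.25 pos [436.9 -76.   30.8] yaw 94.33 zax [ 1.9e-03 -1.0e-04 -1.0e+00] q [-0.17 -0.15 -0.45  1.28  0.   -0.25] F [ 1.2  0.3 -2.1] T [-0.06  0.    0.04] w 44.7
shift [-6.01  0.55 28.84]
rot [0.0019 0.0002 0.0057]
```

View pics/w18.png

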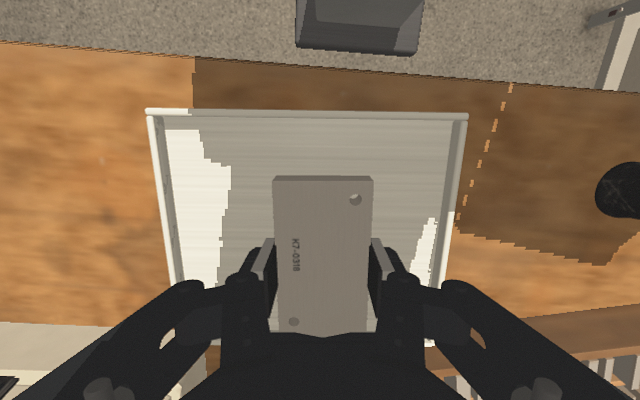

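```bash
python3 - <<'E'
from h import *
g,c=wl("w18")
a=ray(c,146,110,16);b=ray(c,468,116,16);d=(b-a)[:2];print(a.round(1),b.round(1),np.linalg.norm(d))
d/=np.linalg.norm(d);print(((a+b)[:2]/2+np.array([d[1],-d[0]])*75).round(1))
E
```

```text
[ 370.8 -171.9   16. ] [361.1  -4.5  16. ] 167.73588140725482
[440.9 -83.8]
```

Emit:
jog_arm:
  rows:
    - [[-4,0.5,10,0.002,0,0.005],[0,0,5,0,0,0],[0,0,0,0,0,0],[0,0,0,0,0,0]]

```text
time_s: 21.63
tool_pos: [439.2, -80.5, 16.7]
tool_rot: [0.001, 0.682, 0.732, 0.001]
contact_force: [0.1, -0.6, -2.8]
width: 44.2
```

```bash
python3 - <<'E'
from h import *
rep(438,-82,np.radians(94),z=2)
E
```

```text
t 21.63 pos [439.2 -80.5  16.7] yaw 94.03 zax [ 2.9e-03 -8.0e-04 -1.0e+00] q [-0.18 -0.14 -0.46  1.25 -0.   -0.25] F [ 0.1 -0.6 -2.8] T [-0.05  0.01 -0.04] w 44.2
shift [-1.42 -1.35 14.71]
rot [0.0029 0.001  0.0004]
```

Expected contact is at TCP z ≈ 1. I'll go down slowly, watching the force.

Emit:
jog_arm:
  rows:
    - [[0,0,5,0.003,0.001,0],[0,0,4,0,0,0],[0,0,1,0,0,0],[0,0,0,0,0,0]]

```text
time_s: 21.97
tool_pos: [439.5, -80.7, 6.1]
tool_rot: [0.0, 0.682, 0.731, 0.0]
contact_force: [0.9, 0.8, -2.3]
width: 44.7
```

Emit:
jog_arm:
  rows:
    - [[0,0,2,0,0,0],[0,0,1,0,0,0],[0,0,0,0,0,0]]

```text
time_s: 22.22
tool_pos: [439.5, -80.7, 2.8]
tool_rot: [0.0, 0.682, 0.731, 0.0]
contact_force: [0.6, -0.1, -1.3]
width: 44.6
```

```bash
python3 - <<'E'
from h import *
rep(438,-82,np.radians(94),z=1)
E
```

```text
t 22.22 pos [439.5 -80.7   2.8] yaw 94.0 zax [ 1.e-04  0.e+00 -1.e+00] q [-0.18 -0.13 -0.48  1.22  0.   -0.25] F [ 0.6 -0.1 -1.3] T [-0.03  0.   -0.01] w 44.6
shift [-1.22 -1.62  1.79]
rot [ 0.0001 -0.      0.0001]
```

Emit:
jog_arm:
  rows:
    - [[0,0,0.8,0,0,0],[0,0,0.4,0,0,0]]

```text
time_s: 22.38
tool_pos: [439.6, -80.7, 2.0]
tool_rot: [0.0, 0.682, 0.731, 0.0]
contact_force: [-3.3, 0.7, 5.1]
width: 44.2
```

Emit:
jog_arm:
  rows:
    - [[0,0,0.5,0,0,0],[0,0,0.3,0,0,0]]

```text
time_s: 22.55
tool_pos: [439.6, -80.7, 2.0]
tool_rot: [0.0, 0.682, 0.731, 0.0]
contact_force: [-2.7, -0.4, 2.0]
width: 44.7
```

```bash
python3 - <<'E'
from h import *
rep(438,-82,np.radians(94),z=1)
E
```

```text
t 22.55 pos [439.6 -80.7   2. ] yaw 94.01 zax [ 7.e-04 -1.e-04 -1.e+00] q [-0.18 -0.13 -0.48  1.22  0.   -0.25] F [-2.7 -0.4  2. ] T [ 0.12  0.52 -0.02] w 44.7
shift [-1.2  -1.73  1.04]
rot [0.0007 0.0002 0.0001]
```

Contact at +2 to +5 N. I'll open and retreat.

Emit:
jog_arm:
  rows:
    - [[0,0,0,0,0,0],[0,0,0,0,0,0],[0,0,0,0,0,0],[0,0,0,0,0,0],[0,0,0,0,0,0],[0,0,-4,0,0,0],[0,0,-8,0,0,0],[0,0,-20,0,0,0],[0,0,-30,0,0,0],[0,0,-35,0,0,0],[0,0,-35,0,0,0],[0,0,0,0,0,0]]
  jaw: 62

```text
time_s: 23.55
tool_pos: [438.2, -80.4, 141.5]
tool_rot: [-0.0, 0.682, 0.731, -0.0]
contact_force: [-0.5, -0.3, -0.1]
width: 62.1
```

```bash
python3 - <<'E'
from h import *
rep()
snap("wrist","w19");s,g=snap("side","s19");crop(g["pixels"],250,160,390,360,"pics/s19c.png",3)
E
```

```text
t 23.55 pos [438.2 -80.4 141.5] yaw 94.01 zax [-4.e-04  1.e-04 -1.e+00] q [-0.18 -0.18 -0.25  1.5   0.   -0.25] F [-0.5 -0.3 -0.1] T [ 0.03 -0.02 -0.03] w 62.1
```

View pics/w19.png

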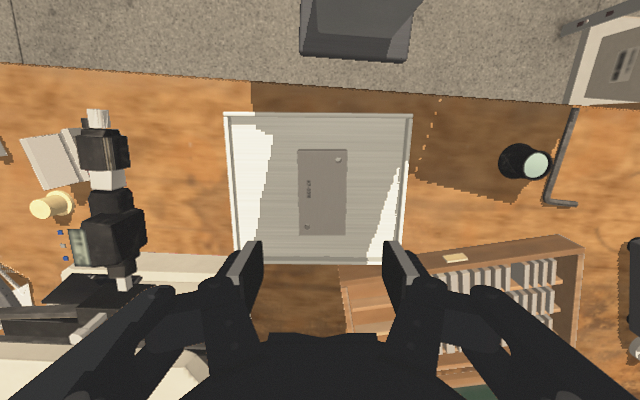

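View pics/s19c.png

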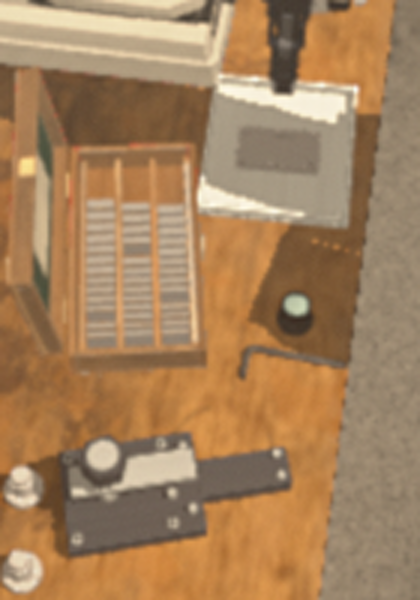

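The plate lies flat in the middle of the tray (wrist image, about (322,192)), the fixture and the bystanders stand where they were, and the gripper is clear. Handing in.

```bash
python3 - <<'E'
from bench import bot
print(bot.finish_job())
E
```

```text
the job is handed in; nothing more can be done
None
```

The job is handed in at 23.6 s of the 72 s allowed; `finish_job` gives no verdict. The test plate lies flat in the tray and the clamp nut is at its stop.

- **Nut:** I turned it clockwise about 3.2 rad. The tool rose about 8 mm with it, and the moment then jumped from about 0.15 to about 0.9 N m, which I took as the hard stop.
- **Plate:** I gripped it at its middle, lifted it 4–5 mm over the buttons and drew it out level, with side force around 1 N at each check. I set it down with about 5 N of contact, then opened the gripper and backed off.
- **Last checks:** the final pictures show the plate centred in the tray and lying flat. The other things look unmoved by eye, and the gripper is clear with no outside force. I did not measure the nut's height again after releasing it.

**Fixture twist:** one turning step too many at the stop went past the fixture's 0.7 N m and twisted it about 3°. From the images, its front point moved about 6–7 mm (limit 15) and its origin about 1.3 mm (limit 10). I did not re-measure it after taking the plate out. It looked unchanged in the last side picture.

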